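# Put the jam jars back in their pans by kind

## Robot

A 6-joint arm with a two-finger parallel gripper is mounted at the origin on the work surface. World frame = base frame: x ahead of the robot, y to its left, z up, the work surface at z = 0. Lengths are in m, angles in rad, forces in N, time in s.
With the tool pointing down it reaches from about 0.275 to 0.775 m from the base axis. Payload 14.6 kg.
Tool frame: the origin (TCP) lies between the finger pads; the fingertips stand 8 mm ahead of it and the grasp point (between the pads) lies 11 mm behind it (env.nose_length is the distance from the TCP to the fingertips, in m); z points along the fingers, y is the direction in which the jaws open and shut (so a half turn about z gives the same grasp; the last joint's range is limited). The gripper opens to 85 mm and grips with 20 to 120 N. Pads are 22 mm wide; open, the fingers measure 114 mm over their backs; the gripper's body (76 mm by 85 mm) begins 54 mm behind the grasp point. The pads swing forward as they close: fully open they stand 13 mm farther back than shut.
Start: joints at [1.038, 0.263, -0.048, 1.259, 0, 1.415], TCP at [0.194, 0.488, 0.21] pointing down, gripper open.
Joint ranges: [-2.65, 2.65], [-0.89, 1.7], [-1.18, 1.37], [-2.13, 2.11], [-1.35, 1.29], [-3.14, 3.14]. Speed limits (rad/s): [1.89, 1.89, 2.57, 2.79, 3.14, 3.14].

## Interface

Orientations are given as a unit quaternion [w, x, y, z].
In Python, from workcell import env, optics gives the robot as it stands.
- The arm moves only by the shell command python3 -m pendant 'ROWS'. ROWS is JSON, a list of rows, each a list of 3 entries, a list of its own where there are three numbers: the shift along the tool's x, y, z in mm, then the turn, a rotation vector about the tool's x, y, z in degrees, then the finger opening in mm, from 0 to 85.4. A call has 1 to 5 rows; each row shifts and turns the commanded pose from where the row before left it, along the tool's axes as they then stand; what a row does not reach is not made up. A row lasts 1/10 s, in which the tool goes at most 50 mm and 8.59 degrees, less where a joint would pass 70% of its speed; a pose out of reach is approached as far as the arm can. A call is refused whole if a number of a shift passes 50 or a number of a turn 8.59, either way. A call with a gripper value outside its range is refused whole. The fingers move at their own pace and stop on an object; the grip force is fixed at half the most. Time passes only in rows, so rows that do not move let the fingers close. It gives the time, the measured TCP pose, the force and the opening at its end, in the units of the state.
- env.read_state(): the state, without advancing time (a new reading comes with each control period).
- optics.read_camera(name): name is "side" or "top"; returns (picture, depth): 420x560x3 uint8, red, green, blue; 420x560 float32, m along the optical axis (not along the pixel's ray), 0 where there is no reading.
- optics.calibration(name): a dict with "vertical_fov" (degrees; the focal length in pixels is half the picture's height over the tangent of half this angle, whatever the lens; pixels are square), "cx", "cy" (the principal point, pixels), "eye" and "rotation" of the camera in the world. Camera axes: x right, y down, z forward; pixel columns grow to the right and rows downward; lengths in m; the calibration is good to about 2 mm. A picture is of the moment at which its call begins. calibration takes no time and is no camera call.
- env.job_done(): hands the job in, once; it reports no verdict.
The state is a dict: "time_s": time; "joints": joint angles; "joint_velocities": joint speeds; "tau": joint torques, N m; "tool_pos": TCP position; "tool_rot": TCP orientation; "ft_force": force on the tool from outside, world axes, zero at the start; "torque": the same for the moment, N m; "gripper_width": finger opening in m.
Only numpy, scipy, OpenCV 4.12 (cv2) and the standard library are available. Lean on these libraries where they do the work, as an engineer would, in place of code of your own. Each camera call takes 0.05 s, during which the arm holds its last target. There are 200 camera calls.

## Task

Put the four loose jam jars away, each in the pan that already holds a jar of its own shape: six-sided, round or square. In their pan the three six-sided jars must end up packed snugly in a tight cluster of three, flat side against flat side, each next to both of the others. Every jar must stay upright throughout, and at the end all seven stand on the floors of their pans, released and still.

Things in the scene. Friction and masses are not known exactly. Their poses are not given: they have to be found in the camera images.
- hex1_mid (a point): loose six-sided jar of dark red jam, 68 mm tall: body 54 mm across flats, 62 over corners, 51 tall; 3 mm neck; round aluminium lid 36 in diameter, 14 high. x is normal to a flat side (flats face 0, 60, 120.. degrees from x). About 200 g; starts on the bench. Point: on its axis, half-way up (34 mm above its underside); z up. The lid is fixed tight and is the part to grip, from above.
- hex2_mid (a point): loose six-sided jar of dark red jam, 68 mm tall: body 54 mm across flats, 62 over corners, 51 tall; 3 mm neck; round aluminium lid 36 in diameter, 14 high. x is normal to a flat side (flats face 0, 60, 120.. degrees from x). About 200 g; starts on the bench. Point: on its axis, half-way up (34 mm above its underside); z up. The lid is fixed tight and is the part to grip, from above.
- hex0_mid (a point): loose six-sided jar like hex1, in its pan from the start: shows which kind belongs there. Point: on its axis, half-way up (34 mm above its underside); x is normal to one flat side. It stands towards the pan's -x side, two of its flat sides looking about 30 degrees either side of the pan's +x direction, where there is room for two more.
- pan_hex: shallow open dark steel pan, fixed to the bench, the one that holds a six-sided jar at the start (the three pans look alike); 176 mm (its x) by 162 mm (its y), rim 22 mm high, walls and floor 4 mm thick. Origin at the centre of its underside, on the bench.
- round1_mid (a point): loose round squat jar of dark red jam, 52 mm tall: body 62 mm in diameter, 35 tall; 3 mm neck; round aluminium lid 44 in diameter, 14 high. About 200 g; starts on the bench. Point: on its axis, half-way up (26 mm above its underside); z up. The lid is fixed tight and is the part to grip, from above.
- round0_mid (a point): loose round jar like round1, in its pan from the start: shows which kind belongs there. Point: on its axis, half-way up (26 mm above its underside); it stands towards the pan's -x side.
- pan_round: shallow open dark steel pan, fixed to the bench, the one that holds a round jar at the start (the three pans look alike); 176 mm (its x) by 162 mm (its y), rim 22 mm high, walls and floor 4 mm thick. Origin at the centre of its underside, on the bench.
- square1_mid (a point): loose square tall jar of dark red jam, 84 mm tall: body 50 x 50 mm, 67 tall; 3 mm neck; round aluminium lid 36 in diameter, 14 high. x, y are normal to its sides. About 200 g; starts on the bench. Point: on its axis, half-way up (42 mm above its underside); z up. The lid is fixed tight and is the part to grip, from above.
- square0_mid (a point): loose square jar like square1, in its pan from the start: shows which kind belongs there. Point: on its axis, half-way up (42 mm above its underside); it stands towards the pan's -x side.
- pan_square: shallow open dark steel pan, fixed to the bench, the one that holds a square jar at the start (the three pans look alike); 176 mm (its x) by 162 mm (its y), rim 22 mm high, walls and floor 4 mm thick. Origin at the centre of its underside, on the bench.

How it is judged:
At the end, for the whole second after the job is handed in: All seven jars stand upright (within 0.1 rad) and still on the floor of the pan of their kind (height within 6 mm); the three six-sided jars are pairwise no more than 60 mm apart, centre to centre (54 mm is face touching face), with their flat sides parallel within 0.17 rad (x of hex0_mid in the frame of pan_hex between -0.062 and 0.062 m and y of hex0_mid in the frame of pan_hex between -0.055 and 0.055 m and z of hex0_mid in the frame of pan_hex between 0.032 and 0.044 m and angle between each of hex0_mid, hex1_mid, hex2_mid, round0_mid, round1_mid, square0_mid, square1_mid's own z axis and vertical below 0.1 rad and linear speed of each of hex0, hex1, hex2, round0, round1, square0, square1 below 0.02 m/s and angular speed of each of hex0, hex1, hex2, round0, round1, square0, square1 below 0.2 rad/s and x of hex1_mid in the frame of pan_hex between -0.062 and 0.062 m and y of hex1_mid in the frame of pan_hex between -0.055 and 0.055 m and z of hex1_mid in the frame of pan_hex between 0.032 and 0.044 m and x of hex2_mid in the frame of pan_hex between -0.062 and 0.062 m and y of hex2_mid in the frame of pan_hex between -0.055 and 0.055 m and z of hex2_mid in the frame of pan_hex between 0.032 and 0.044 m and x of round0_mid in the frame of pan_round between -0.062 and 0.062 m and y of round0_mid in the frame of pan_round between -0.055 and 0.055 m and z of round0_mid in the frame of pan_round between 0.024 and 0.036 m and x of round1_mid in the frame of pan_round between -0.062 and 0.062 m and y of round1_mid in the frame of pan_round between -0.055 and 0.055 m and z of round1_mid in the frame of pan_round between 0.024 and 0.036 m and x of square0_mid in the frame of pan_square between -0.062 and 0.062 m and y of square0_mid in the frame of pan_square between -0.055 and 0.055 m and z of square0_mid in the frame of pan_square between 0.04 and 0.052 m and x of square1_mid in the frame of pan_square between -0.062 and 0.062 m and y of square1_mid in the frame of pan_square between -0.055 and 0.055 m and z of square1_mid in the frame of pan_square between 0.04 and 0.052 m and horizontal distance between hex0_mid and hex1_mid below 0.06 m and (angle between the x axis of hex0_mid and the x axis of hex1_mid, either way round below 0.17 rad or angle between the x axis of hex0_mid and the x axis of hex1_mid, either way round between 0.877198 and 1.2172 rad) and horizontal distance between each of hex0_mid, hex1_mid and hex2_mid below 0.06 m and (angle between the x axis of hex0_mid and the x axis of hex2_mid, either way round below 0.17 rad or angle between the x axis of hex0_mid and the x axis of hex2_mid, either way round between 0.877198 and 1.2172 rad) and (angle between the x axis of hex1_mid and the x axis of hex2_mid, either way round below 0.17 rad or angle between the x axis of hex1_mid and the x axis of hex2_mid, either way round between 0.877198 and 1.2172 rad)).
It fails at once if a jar is tipped over (more than 0.6 rad) (angle between any of hex0_mid, hex1_mid, hex2_mid, round0_mid, round1_mid, square0_mid, square1_mid's own z axis and vertical above 0.6 rad).
It also fails if it takes over 96 s, if anything falls off the work surface, if the arm or the gripper's body presses on something with over 40 N, if the wrist force passes 120 N, or if a joint passes its speed limit or range.

## Working session

There is one attempt and no reset: what is moved stays moved. The work goes in short steps, Python scripts to look and compute and a shell command to move; the robot and the scene stay as the last step left them, time stands still between calls to the robot, and variables do not carry over. Pictures are saved under pics/ and viewed, about 12 in all and at most 16, crops included, and the job is handed in when it is done.

```bash
mkdir -p pics; ls; python3 - <<'E'
from workcell import env, optics
import cv2
s=env.read_state(); print(s)
for n in ("top","side"):
    c=optics.calibration(n); print(n,c)
    p,d=optics.read_camera(n); cv2.imwrite(f"pics/{n}0.png",p[:,:,::-1]); import numpy as np; np.save(f"pics/{n}0d.npy",d)
E
```

```text
pics
{'time_s': 0.0, 'joints': array([ 1.03770346e+00,  2.63522494e-01, -4.89605036e-02,  1.25937099e+00,
        2.23290552e-05,  1.41545170e+00]), 'joint_velocities': array([ 0.0016029 ,  0.00216893,  0.00019963, -0.0006631 ,  0.00054074,
       -0.00015954]), 'tau': array([-1.80919429e-03, -6.37624168e+01,  3.84561610e+01,  1.36143778e-02,
       -7.32264630e-05, -6.15391812e-06]), 'tool_pos': array([0.19350324, 0.48772081, 0.20981667]), 'tool_rot': array([-1.88969609e-04,  1.87753137e-01,  9.82216107e-01, -4.94041776e-04]), 'ft_force': array([-0.79641422,  0.3588443 ,  0.61795662]), 'torque': array([-0.02062175,  0.00463835,  0.02676894]), 'gripper_width': 0.08541563551236447}
top {'vertical_fov': 42.11427066386287, 'cx': 274.57619076975556, 'cy': 209.35848065264398, 'eye': array([0.29436342, 0.01170709, 1.3983858 ]), 'rotation': array([-0.05812245,  0.70890478, -0.69929871,  0.07111327])}
side {'vertical_fov': 52.3814321566564, 'cx': 275.4194877329305, 'cy': 205.6921287661652, 'eye': array([ 0.31427323, -0.57401828,  0.77458285]), 'rotation': array([-0.34200115,  0.91945374, -0.184033  ,  0.06141571])}
```

View pics/top0.png

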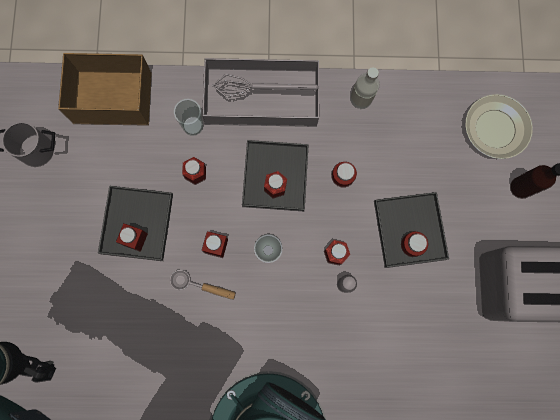

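View pics/side0.png

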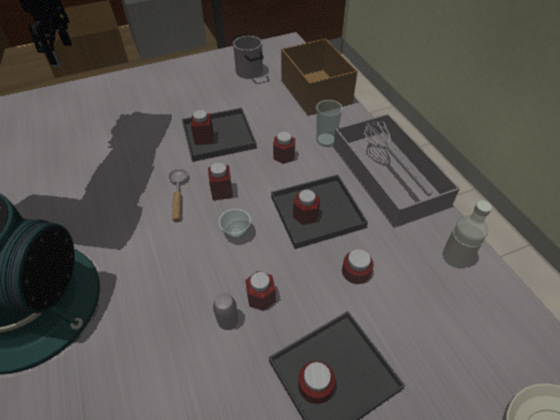

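Top view: six-sided jars at (194,170) and (337,251), with hex0 at (276,183) in the centre pan. Round1 is at (344,174) and round0 in the right pan at (416,243). Square1 is at (214,243) and square0 in the left pan at (129,236). The side view agrees. Next I'll measure positions and yaws.

```bash
cat > h.py <<'E'
import numpy as np, cv2
from workcell import env, optics
from scipy.spatial.transform import Rotation as R
def cam(n):
    c=optics.calibration(n); f=210/np.tan(np.radians(c["vertical_fov"]/2))
    q=c["rotation"]; return f,c["cx"],c["cy"],np.array(c["eye"]),R.from_quat([q[1],q[2],q[3],q[0]]).as_matrix()
def ray(n,uv,z):   # pixels -> points on plane z
    f,cx,cy,e,M=cam(n); uv=np.atleast_2d(uv).astype(float)
    d=np.c_[(uv[:,0]-cx)/f,(uv[:,1]-cy)/f,np.ones(len(uv))]@M.T
    return e+d*((z-e[2])/d[:,2])[:,None]
def cloud(n,d):
    f,cx,cy,e,M=cam(n); v,u=np.mgrid[:420,:560]
    return e+np.stack([(u-cx)/f*d,(v-cy)/f*d,d],-1)@M.T
def pix(n,P):
    f,cx,cy,e,M=cam(n); p=(np.atleast_2d(P)-e)@M; return np.c_[p[:,0]/p[:,2]*f+cx,p[:,1]/p[:,2]*f+cy]
def masks(p):
    h=cv2.cvtColor(p,cv2.COLOR_RGB2HSV)
    red=((h[...,0]<10)|(h[...,0]>170))&(h[...,1]>130)&(h[...,2]>40)
    lid=(h[...,1]<40)&(h[...,2]>185)
    return red,lid
def lids(n,p,ztop,near=None,rad=14):
    """lid blobs next to red; centroid (pixels), area"""
    red,lid=masks(p); rd=cv2.dilate(red.astype(np.uint8),np.ones((5,5)))
    k,l,st,c=cv2.connectedComponentsWithStats(lid.astype(np.uint8))
    return [(c[i],st[i,4]) for i in range(1,k) if st[i,4]>60 and (rd[l==i]).mean()>.15]
def yaw(P,n):
    """orientation of n-fold outline from hull width (flat normals), degrees mod 360/n"""
    H=cv2.convexHull(P.astype(np.float32)).reshape(-1,2); per=360//n
    t=np.arange(0,per,.5); w=[]
    for a in t:
        w.append(sum(np.ptp(H@[np.cos(b),np.sin(b)]) for b in np.radians(a+np.arange(0,180,per))))
    w=np.array(w); ph=np.angle(np.sum(w*np.exp(-2j*np.pi*t/per)))  # harmonic phase of max
    return (-(ph)/(2*np.pi)*per+per/2)%per
E
python3 - <<'E'
from h import *
p=cv2.imread("pics/top0.png")[:,:,::-1]; d=np.load("pics/top0d.npy"); C=cloud("top",d)
red,lid=masks(p)
for c,a in lids("top",p,0):
    u,v=c.astype(int); zl=np.median(C[v-2:v+3,u-2:u+3,2]); s=slice(v-22,v+23),slice(u-22,u+23)
    h=min([.068,.052,.084,.072,.056,.088],key=lambda q:abs(q-zl)); x=ray("top",c,zl)[0]
    Q=C[s].reshape(-1,3); b=(Q[:,2]>zl-.017-.006)&(Q[:,2]<zl+.01)&(np.hypot(*(Q[:,:2]-x[:2]).T)<.04)
    P=Q[b][:,:2]
    mid=cv2.minEnclosingCircle(P.astype(np.float32))
    print(c.round(1),a,"z",zl.round(4),x[:2].round(4),"n",b.sum(),"ctr",np.round(mid,4) if 0 else (np.array(mid[0]).round(4),round(mid[1],4)),"yaw6",yaw(P*1000,6).round(1),"yaw4",yaw(P*1000,4).round(1))
s=p[130:270,90:460]; 
# pans: dark grey low-saturation with height <.03
hsv=cv2.cvtColor(p,cv2.COLOR_RGB2HSV)
rim=((C[...,2]>.012)&(C[...,2]<.032)).astype(np.uint8)
k,l,st,cc=cv2.connectedComponentsWithStats(rim)
for i in range(1,k):
    if st[i,4]>80: print(st[i],cc[i].round(1))
print("bench z",np.median(C[300:330,300:340,2]))
cv2.imwrite("pics/c1.png",cv2.resize(p[130:280,90:460],None,fx=2.1,fy=2.1,interpolation=cv2.INTER_CUBIC)[:,:,::-1])
E
```

```text
[207  64 109  14 365] [259.3  67.5]
[ 71  67  69  41 307] [95.1 76.5]
[ 70  69  81  56 283] [121.1 113.2]
[ 465   94   68   65 1685] [500.9 124.3]
[204 120 114   6 294] [259.6 122.5]
[ 15 132  21  23 116] [ 22.  140.8]
[242 140  67  71 514] [275.1 173.8]
[ 27 151  25  15  86] [ 42.3 159.3]
[510 177  18  22  83] [515.6 189.4]
[ 98 186  75  75 575] [133.9 221.8]
[375 192  74  76 595] [412.2 228.2]
[256 238  24  23 250] [267.9 248.5]
[193 283  42  16 255] [217.  290.7]
[ 212  374  111   46 1366] [258.8 394.2]
bench z 0.0009138593775455117
```

View pics/c1.png

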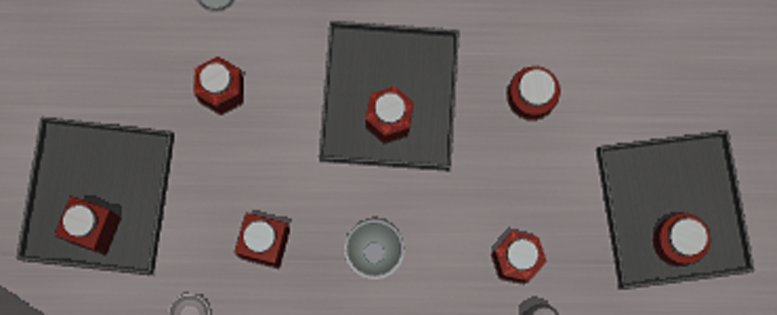

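The crop shows the lids clearly. Each pan jar stands in the robot-side part of its pan, so pan +x points up in the image. I'll loosen the lid mask and fit the pan outlines.

```bash
cat >> h.py <<'E'
def masks(p):
    h=cv2.cvtColor(p,cv2.COLOR_RGB2HSV)
    red=((h[...,0]<12)|(h[...,0]>168))&(h[...,1]>110)&(h[...,2]>40)
    return red,(h[...,1]<45)&(h[...,2]>150)
def lids(p):
    red,lid=masks(p); rd=cv2.dilate(red.astype(np.uint8),np.ones((5,5)))
    k,l,st,c=cv2.connectedComponentsWithStats(lid.astype(np.uint8))
    return [(c[i],st[i,4]) for i in range(1,k) if 60<st[i,4]<900 and (rd[l==i]).mean()>.15]
def jars(p,d,n="top"):
    C=cloud(n,d)
    for c,a in lids(p):
        u,v=c.astype(int); zl=np.median(C[v-2:v+3,u-2:u+3,2]); s=slice(max(v-24,0),v+25),slice(max(u-24,0),u+25)
        x=ray(n,c,zl)[0]; Q=C[s].reshape(-1,3)
        b=(abs(Q[:,2]-zl+.017)<.004)&(np.hypot(*(Q[:,:2]-x[:2]).T)<.04); P=Q[b][:,:2]
        if len(P)<5: print(c,a,"z",zl,x,len(P)); continue
        m,r=cv2.minEnclosingCircle(P.astype(np.float32))
        print(c.round(1),a,"z",zl.round(4),"lid",x[:2].round(4),"n",b.sum(),"body",np.round(m,4),round(r,4),"yaw6",yaw(P*1000,6).round(1),"yaw4",yaw(P*1000,4).round(1))
E
python3 - <<'E'
from h import *
p=cv2.imread("pics/top0.png")[:,:,::-1].copy(); d=np.load("pics/top0d.npy"); C=cloud("top",d)
jars(p,d)
rim=((C[...,2]>.012)&(C[...,2]<.032)).astype(np.uint8)
k,l,st,cc=cv2.connectedComponentsWithStats(rim)
for i in range(1,k):
    if 480<st[i,4]<620:
        v,u=np.nonzero((l==i)&(abs(C[...,2]-.022)<.003)); P=C[v,u,:2]*1000
        print(cv2.minAreaRect(P.astype(np.float32)))
E
```

```text
[191.8 166.6] 138 z 0.0691 lid [0.6465 0.1974] n 182 body [0.6459 0.1977] 0.0304 yaw6 30.4 yaw4 68.8
[345.4 170.8] 204 z 0.0529 lid [ 0.6462 -0.191 ] n 172 body [ 0.6452 -0.1908] 0.0318 yaw6 50.3 yaw4 74.2
[275.1 180.9] 139 z 0.0721 lid [ 0.6124 -0.0118] n 194 body [ 0.6123 -0.0115] 0.0306 yaw6 19.6 yaw4 15.8
[126.7 234.6] 155 z 0.0884 lid [0.4696 0.3445] n 203 body [0.4689 0.3444] 0.0338 yaw6 57.0 yaw4 71.8
[417.6 242.4] 220 z 0.0563 lid [ 0.4649 -0.3685] n 179 body [ 0.4644 -0.3679] 0.0314 yaw6 58.0 yaw4 79.2
[212.8 242.1] 153 z 0.0844 lid [0.4549 0.1375] n 204 body [0.4548 0.1372] 0.034 yaw6 32.6 yaw4 75.9
[338.6 250.8] 151 z 0.0687 lid [ 0.4399 -0.1695] n 202 body [ 0.4401 -0.1693] 0.0305 yaw6 47.3 yaw4 75.2
((641.8653564453125, -12.227684020996094), (162.04855346679688, 177.5509490966797), 86.5257568359375)
((510.662109375, 343.1161804199219), (163.45388793945312, 176.14715576171875), 84.50981140136719)
((504.1840515136719, -363.4938049316406), (176.58709716796875, 164.013671875), 8.240045547485352)
```

The pans and jars are measured well: rim rectangles come out at 176 × 162 mm and body radii match. Now a helper to convert world goals into tool axes, then I'll go above square1.

```bash
cat >> h.py <<'E'
def st():
    s=env.read_state(); q=s["tool_rot"]; M=R.from_quat([q[1],q[2],q[3],q[0]]).as_matrix()
    return s,np.array(s["tool_pos"]),M,np.degrees(np.arctan2(M[1,1],M[0,1]))
def go(x,y,z,psi=None):
    """turn about tool z first, then shift, to reach world x y z (m), jaw angle psi (deg, mod 180)"""
    s,t,M,a=st(); turn=0
    if psi is not None: turn=-((psi-a+90)%180-90)
    w=np.radians(a-turn); d=(np.array([x,y,z])-t)*1000
    print("t",round(s["time_s"],2),"TCP",t.round(4),"psi",a.round(1),"tilt",np.degrees(np.arccos(-M[2,2])).round(2),"w",round(s["gripper_width"]*1000,1),"F",np.array(s["ft_force"]).round(1),"| turn z",round(turn,1),
      "| shift",np.round([d[0]*-np.sin(w)+d[1]*np.cos(w), d[0]*np.cos(w)+d[1]*np.sin(w), -d[2]],1),"j6",s["joints"][5].round(2))
E
python3 -c "
from h import *
print(env.nose_length); go(.4549,.1375,.2)"
R1='[[-37,-23,0],[0,0,0],50]'
python3 -m pendant '[[[-37,-23,0],[0,0,0],50],[[-37,-23,0],[0,0,0],50],[[-37,-23,0],[0,0,0],50],[[-37,-23,0],[0,0,0],50],[[-37,-23,0],[0,0,0],50]]'
python3 -c "
from h import *
go(.4549,.1375,.2)"
```

```text
0.008
t 0.1 TCP [0.1935 0.4877 0.2099] psi 68.4 tilt 0.05 w 85.3 F [ 0.5 -0.9 -0.5] | turn z 0 | shift [-372.1 -229.1    9.9] j6 1.42
time_s: 0.6
tool_pos: [0.3237, 0.3113, 0.2102]
tool_rot: [-0.0, 0.188, 0.982, -0.0]
ft_force: [1.3, 0.2, 0.5]
gripper_width: 0.0502
t 0.6 TCP [0.3237 0.3113 0.2102] psi 68.4 tilt 0.01 w 50.2 F [1.3 0.2 0.5] | turn z 0 | shift [-186.  -113.2   10.2] j6 0.96
```

```bash
python3 -m pendant '[[[-37,-23,2],[0,0,0],50],[[-37,-23,2],[0,0,0],50],[[-37,-23,2],[0,0,0],50],[[-37,-23,2],[0,0,0],50],[[-38,-21,2],[0,0,0],50]]'
python3 -m pendant '[[[0,0,30],[0,0,0],50],[[0,0,30],[0,0,0],50],[[0,0,30],[0,0,0],50],[[0,0,18],[0,0,0],50],[[0,0,0],[0,0,0],50]]'
python3 - <<'E'
from h import *
go(.4549,.1375,.09)
p,d=optics.read_camera("side"); c=pix("side",[.455,.1375,.09])[0].astype(int); print(c)
q=p[c[1]-60:c[1]+60,c[0]-70:c[0]+70]; cv2.imwrite("pics/s1.png",cv2.resize(q,None,fx=5,fy=5,interpolation=cv2.INTER_CUBIC)[:,:,::-1])
E
```

```text
time_s: 1.1
tool_pos: [0.455, 0.1374, 0.2002]
tool_rot: [-0.0, 0.188, 0.982, -0.0]
ft_force: [1.1, 1.2, -0.9]
gripper_width: 0.0498
time_s: 1.6
tool_pos: [0.4528, 0.1389, 0.0903]
tool_rot: [-0.002, 0.188, 0.982, -0.001]
ft_force: [0.6, -0.0, 0.5]
gripper_width: 0.05
t 1.6 TCP [0.4528 0.1389 0.0903] psi 68.3 tilt 0.24 w 50.0 F [ 0.6 -0.   0.5] | turn z 0 | shift [-2.5 -0.5  0.3] j6 0.5
[218 165]
```

View pics/s1.png

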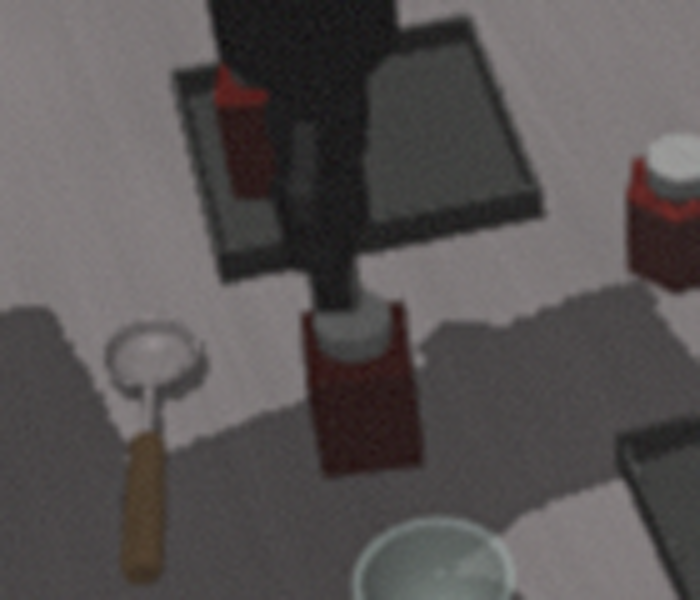

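Side view: the near finger's tip is at crop (335,312), i.e. pixel (215,167), just overlapping the lid top on its left. I'll turn that into a tip height.

```bash
python3 - <<'E'
from h import *
s,t,M,a=st()
for o in (25,32,39):
  for z in (.075,.08,.085,.09): 
    P=t-o/1000*M[:,1]; P[2]=z; print(o,z,pix("side",P).round(1), end=" ")
print()
go(.4549,.1375,.09)
d=optics.read_camera("side")[1]; C=cloud("side",d)[140:185,195:235].reshape(-1,3)
b=np.hypot(*(C[:,:2]-(t-.03*M[:,1])[:2]).T)<.018; z=np.sort(C[b,2]); print(b.sum(),z[z>.072][:25].round(4))
E
```

```text
25 0.075 [[217.5 177.6]] 25 0.08 [[217.2 176. ]] 25 0.085 [[217.  174.5]] 25 0.09 [[216.7 172.9]] 32 0.075 [[217.2 179.8]] 32 0.08 [[217.  178.2]] 32 0.085 [[216.7 176.7]] 32 0.09 [[216.5 175.1]] 39 0.075 [[217. 182.]] 39 0.08 [[216.7 180.4]] 39 0.085 [[216.5 178.9]] 39 0.09 [[216.2 177.3]] 
t 1.65 TCP [0.4537 0.1391 0.0918] psi 68.4 tilt 0.12 w 49.8 F [-1.5  0.4  0.7] | turn z 0 | shift [-1.7 -1.   1.8] j6 0.5
289 [0.0721 0.073  0.0733 0.0736 0.0737 0.0743 0.0743 0.0749 0.0756 0.0756
 0.0762 0.0768 0.0769 0.078  0.0783 0.0784 0.0785 0.0788 0.0788 0.0794
 0.0794 0.0802 0.0811 0.0814 0.0817]
```

```bash
python3 - <<'E'
from h import *
p,d=optics.read_camera("side"); s,t,M,a=st(); C=cloud("side",d)
g=p.max(2)
for v in range(146,182,2):
    r=[]
    for u in range(205,226,3):
        q=(C[v,u]-t)@M*1000; r.append("%4d/%4d/%4d(%3d)"%(*q,g[v,u]))
    print(v," ".join(r))
print(t,a)
E
```

```text
146    7/ -66/-113( 25)    1/ -66/-113( 35)   -4/ -67/-114( 36)  -10/ -68/-114( 29)  -10/ -32/ -83( 30)   -6/  24/ -32( 30)    8/ 163/  88( 65)
148    8/ -65/-107( 27)    2/ -63/-105( 33)   -2/ -62/-104( 35)   -9/ -64/-106( 33)  -10/ -35/ -80( 27)   -6/  25/ -26( 32)    4/ 135/  71( 66)
150    9/ -64/-100( 33)    3/ -64/-100( 30)   -2/ -64/-100( 33)   -8/ -63/ -99( 33)  -12/ -51/ -88( 31)   12/ 132/  75( 41)    4/ 128/  72( 39)
152   10/ -62/ -94( 37)    4/ -61/ -93( 28)   -1/ -60/ -92( 24)   -7/ -60/ -91( 31)  -12/ -54/ -85( 27)   12/ 125/  76( 36)    6/ 133/  83( 39)
154   51/ 119/  76( 34)    7/ -51/ -78( 35)    1/ -53/ -79( 36)   -5/ -54/ -80( 34)  -12/ -56/ -82( 24)   14/ 129/  86( 34)    5/ 127/  85( 48)
156   52/ 118/  82( 36)    6/ -58/ -78( 28)    1/ -55/ -76( 36)   -5/ -57/ -77( 32)  -11/ -57/ -77( 31)   14/ 125/  90(109)    6/ 128/  93(120)
158   53/ 117/  89( 52)   46/ 121/  93( 73)    5/ -37/ -54( 30)    0/ -36/ -53( 29)   -7/ -38/ -55( 33)   14/ 121/  94(101)    5/ 117/  90(127)
160   53/ 114/  93(121)   45/ 113/  92(132)    5/ -39/ -50( 35)    0/ -39/ -49( 29)   -7/ -4
[... 844 characters left out ...]
8/   7( 83) -132/-714/-681( 84)   -5/ -18/   6( 84)  -11/ -15/  10( 70)
174   48/  63/  94(127)   40/  62/  93( 85)   18/  -6/  24( 55)    9/ -15/  16( 65)    2/ -18/  13( 66)   -4/ -17/  14( 67)  -10/ -13/  18( 68)
176   47/  52/  91(127)   39/  52/  90( 97)   17/ -13/  24( 53)   10/ -14/  23( 57)    3/ -17/  20( 66)   -3/ -17/  21( 63)   -9/ -12/  26( 57)
178   47/  47/  93(123)   39/  46/  92(109)   16/ -22/  22( 52)   10/ -21/  23( 49)    3/ -18/  26( 50)   -3/ -19/  25( 52)  -10/ -20/  24( 53)
180   45/  38/  91(124)   38/  40/  93(117)   16/ -25/  25( 50)   10/ -24/  26( 52)    3/ -23/  28( 56)   -3/ -26/  25( 52)  -10/ -22/  30( 47)
[0.45485835 0.13929345 0.09315873] 68.36015982145314
```

Depth and pixel both put the fingertips well above the reported position. I'll step down a little and re-measure before trusting either.

```bash
cat >> h.py <<'E'
def tip(show=0):
    """lowest points of the near finger seen by the side camera, in tool frame mm, and world z"""
    p,d=optics.read_camera("side"); s,t,M,a=st(); C=cloud("side",d); q=(C-t)@M*1000; g=p.max(2)
    b=(abs(q[...,0])<9)&(abs(abs(q[...,1])-34)<12)&(abs(q[...,2])<70)&(C[...,2]>.045)&(g<75)&(p.max(2)-p.min(2)<12)
    z=np.sort(q[b][:,2])[::-1]; print("tip tool-z",z[:12].round(0),"n",b.sum(),"TCP z",t[2].round(4))
    if show: cv2.imwrite(show,p[:,:,::-1])
E
python3 -m pendant '[[[0,0,0],[0,0,0],50],[[0,0,0],[0,0,0],50],[[0,0,0],[0,0,0],50]]'
python3 -c "
from h import *
tip()"
python3 -m pendant '[[[0,0,5],[0,0,0],50],[[0,0,5],[0,0,0],50],[[0,0,0],[0,0,0],50],[[0,0,0],[0,0,0],50]]'
python3 -c "
from h import *
tip(); tip(); go(.4549,.1375,.08); print(env.read_state()['joints'].round(4))"

```

```text
time_s: 2.05
tool_pos: [0.4546, 0.1393, 0.0928]
tool_rot: [0.0, 0.188, 0.982, 0.0]
ft_force: [-0.3, -0.7, 0.2]
gripper_width: 0.05
tip tool-z [-24. -24. -24. -25. -25. -26. -26. -26. -27. -27. -28. -29.] n 94 TCP z 0.0926
time_s: 2.5
tool_pos: [0.4542, 0.1392, 0.082]
tool_rot: [-0.0, 0.188, 0.982, -0.0]
ft_force: [-0.1, -0.5, 0.2]
gripper_width: 0.0496
tip tool-z [-25. -26. -27. -27. -28. -29. -29. -31. -31. -31. -31. -32.] n 81 TCP z 0.0822
tip tool-z [-24. -26. -26. -26. -27. -28. -29. -29. -30. -32. -32. -32.] n 79 TCP z 0.0823
t 2.6 TCP [0.4544 0.1392 0.0823] psi 68.4 tilt 0.0 w 50.5 F [-0.5 -0.2  0.4] | turn z 0 | shift [-1.1 -1.4  2.3] j6 0.5
[ 0.1256  0.2595 -0.422   0.8893  0.      0.5034]
```

```bash
python3 - <<'E'
from h import *
p,d=optics.read_camera("side"); s,t,M,a=st(); q=p[105:205,163:273].copy()
q=cv2.resize(q,None,fx=6,fy=6,interpolation=cv2.INTER_CUBIC); q=np.clip(q.astype(float)*1.6,0,255).astype(np.uint8)
for y in (-39,-25,25,39):
  for z in (-30,-20,-10,0,8):
    u=(pix("side",t+M@np.array([0,y,z])/1000)[0]-[163,105]+.5)*6; cv2.circle(q,tuple(int(k) for k in u),2,(0,255,0) if z else (255,255,0),-1)
cv2.imwrite("pics/s2.png",q[:,:,::-1])
E
```

```text
(no output)
```

View pics/s2.png

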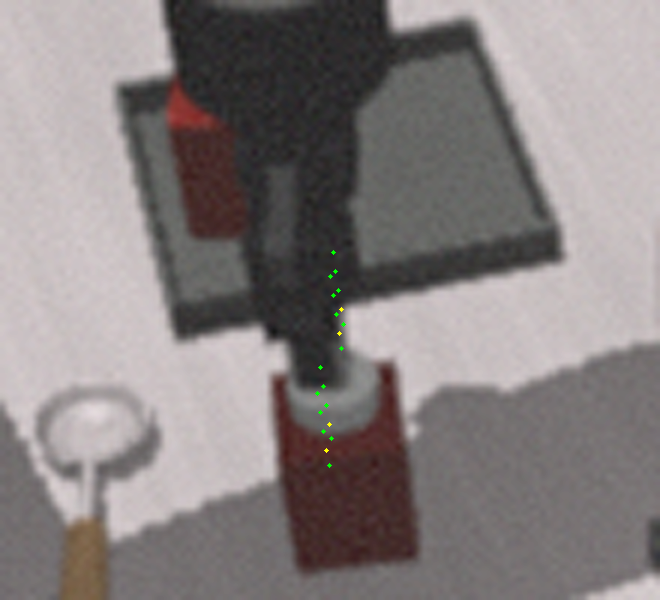

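The image shows the near finger's tip at crop (320,385), still above the lid top, while the nominal +8 mm tip point projects to (329,466). So the tip really sits about 30 mm higher than the stated geometry. I'll descend in small force-guarded steps.

```bash
python3 -m pendant '[[[0,0,3],[0,0,0],52],[[0,0,3],[0,0,0],52],[[0,0,0],[0,0,0],52]]'
python3 -m pendant '[[[0,0,2],[0,0,0],52],[[0,0,2],[0,0,0],52],[[0,0,0],[0,0,0],52]]'
python3 -c "
from h import *
tip(); go(.4549,.1375,.07)"

```

```text
time_s: 2.95
tool_pos: [0.4541, 0.1392, 0.0758]
tool_rot: [-0.0, 0.188, 0.982, -0.0]
ft_force: [0.3, -0.5, -0.3]
gripper_width: 0.0522
time_s: 3.25
tool_pos: [0.4542, 0.1392, 0.072]
tool_rot: [-0.0, 0.188, 0.982, -0.0]
ft_force: [0.6, -0.3, -0.1]
gripper_width: 0.0518
tip tool-z [-24. -25. -25. -25. -25. -25. -25. -26. -27. -27. -27. -28.] n 82 TCP z 0.0721
t 3.3 TCP [0.4543 0.1392 0.0721] psi 68.4 tilt 0.01 w 51.9 F [0.2 0.1 1.2] | turn z 0 | shift [-1.1 -1.4  2.1] j6 0.5
```

```bash
python3 -m pendant '[[[0,-0.7,2],[0,0,0],52],[[0,-0.7,2],[0,0,0],52],[[0,0,0],[0,0,0],52]]'
python3 -m pendant '[[[0,0,2],[0,0,0],52],[[0,0,2],[0,0,0],52],[[0,0,0],[0,0,0],52]]'
python3 -m pendant '[[[0,0,2],[0,0,0],52],[[0,0,2],[0,0,0],52],[[0,0,0],[0,0,0],52]]'
python3 -c "
from h import *
tip(); go(.4549,.1375,.07)
p,d=optics.read_camera('side'); q=p[125:205,178:258]
cv2.imwrite('pics/s3.png',np.clip(cv2.resize(q,None,fx=7,fy=7,interpolation=cv2.INTER_CUBIC)[:,:,::-1]*1.6,0,255))
"

```

```text
time_s: 3.6
tool_pos: [0.4537, 0.1378, 0.068]
tool_rot: [-0.0, 0.188, 0.982, -0.0]
ft_force: [-0.4, -0.9, -0.6]
gripper_width: 0.052
time_s: 3.9
tool_pos: [0.4537, 0.1379, 0.064]
tool_rot: [-0.0, 0.188, 0.982, -0.0]
ft_force: [0.3, -1.3, -0.3]
gripper_width: 0.052
time_s: 4.2
tool_pos: [0.4537, 0.1379, 0.06]
tool_rot: [-0.0, 0.188, 0.982, -0.0]
ft_force: [-0.7, -1.0, -1.0]
gripper_width: 0.052
tip tool-z [-25. -25. -26. -27. -27. -27. -28. -28. -28. -29. -29. -29.] n 74 TCP z 0.0601
t 4.25 TCP [0.4538 0.1379 0.0601] psi 68.4 tilt 0.02 w 51.5 F [ 0.8  0.2 -0.5] | turn z 0 | shift [-1.2  0.  -9.9] j6 0.5[ WARN:0@2.350] global loadsave.cpp:1063 imwrite_ Unsupported depth image for selected encoder is fallbacked to CV_8U.
```

View pics/s3.png

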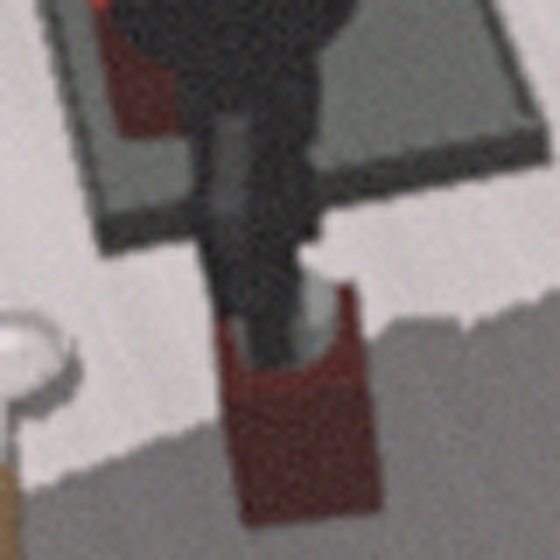

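The finger now covers the lid's near side, with its tip at crop (270,365), about z 0.08. I need about 9 mm more, then close.

```bash
python3 -m pendant '[[[-0.6,0,2],[0,0,0],52],[[-0.6,0,2],[0,0,0],52],[[0,0,0],[0,0,0],52]]'
python3 -m pendant '[[[0,0,2],[0,0,0],52],[[0,0,2],[0,0,0],52],[[0,0,0],[0,0,0],52]]'
python3 -m pendant '[[[0,0,0],[0,0,0],20],[[0,0,0],[0,0,0],20],[[0,0,0],[0,0,0],20],[[0,0,0],[0,0,0],20],[[0,0,0],[0,0,0],20]]'
python3 -c "
from h import *
tip(); go(.4549,.1375,.07)"

```

```text
time_s: 4.6
tool_pos: [0.455, 0.1374, 0.056]
tool_rot: [-0.0, 0.188, 0.982, -0.0]
ft_force: [-0.5, 0.3, 0.8]
gripper_width: 0.0522
time_s: 4.9
tool_pos: [0.4549, 0.1374, 0.052]
tool_rot: [-0.0, 0.188, 0.982, -0.0]
ft_force: [0.7, 0.2, -0.1]
gripper_width: 0.0519
time_s: 5.4
tool_pos: [0.4552, 0.1375, 0.0526]
tool_rot: [0.0, 0.188, 0.982, 0.0]
ft_force: [-1.0, 1.6, 4.6]
gripper_width: 0.033
tip tool-z [-22. -23. -23. -24. -25. -28. -29. -31. -31. -33. -33. -33.] n 60 TCP z 0.0526
t 5.45 TCP [0.4552 0.1376 0.0526] psi 68.4 tilt 0.03 w 33.0 F [-1.6  1.3  5.8] | turn z 0 | shift [  0.2  -0.2 -17.4] j6 0.5
```

```bash
python3 -m pendant '[[[0,0,-2],[0,0,0],20],[[0,0,-3],[0,0,0],20],[[0,0,-5],[0,0,0],20],[[0,0,-10],[0,0,0],20],[[0,0,0],[0,0,0],20]]'
python3 -c "
from h import *
tip(); go(.4549,.1375,.07)
p,d=optics.read_camera('side'); q=p[115:205,178:258]
cv2.imwrite('pics/s4.png',np.clip(cv2.resize(q,None,fx=6,fy=6,interpolation=cv2.INTER_CUBIC)[:,:,::-1]*1.6,0,255).astype(np.uint8))
"

```

```text
time_s: 5.95
tool_pos: [0.4558, 0.1376, 0.0737]
tool_rot: [0.001, 0.188, 0.982, 0.0]
ft_force: [0.2, 0.1, -2.0]
gripper_width: 0.0333
tip tool-z [-25. -26. -27. -29. -31. -31. -32. -32. -33. -34. -35. -35.] n 64 TCP z 0.073
t 6.0 TCP [0.4555 0.1375 0.073 ] psi 68.4 tilt 0.08 w 33.0 F [ 0.4  0.  -1.6] | turn z 0 | shift [ 0.6 -0.3  3. ] j6 0.5
```

View pics/s4.png

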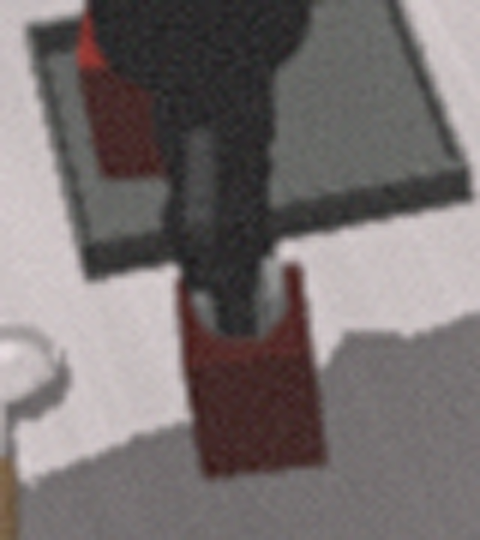

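The jar is off the bench: its bottom rose about 7 px, the wrist reads its weight, and the hold is at TCP = lid top − 31 mm. Next I'll raise it and carry it to the square pan.

```bash
python3 -m pendant '[[[0,0,-25],[0,0,0],20],[[0,0,-30],[0,0,0],20],[[0,0,-30],[0,0,0],20],[[0,0,-20],[0,0,0],20],[[0,0,0],[0,0,0],20]]'
python3 -m pendant '[[[0,15,0],[0,0,0],20],[[-2,25,0],[0,0,0],20],[[-2,30,0],[0,0,0],20],[[-2,30,0],[0,0,0],20],[[-2,30,0],[0,0,0],20]]'
python3 -m pendant '[[[-2,30,0],[0,0,0],20],[[0,30,0],[0,0,0],20],[[0,20,0],[0,0,0],20],[[0,10,0],[0,0,0],20],[[0,0,0],[0,0,0],20]]'
python3 -c "
from h import *
go(.5465,.3396,.0566)"

```

```text
time_s: 6.55
tool_pos: [0.4561, 0.1376, 0.1793]
tool_rot: [0.002, 0.188, 0.982, 0.001]
ft_force: [-0.1, 0.2, -2.2]
gripper_width: 0.0332
time_s: 7.05
tool_pos: [0.5103, 0.2572, 0.1755]
tool_rot: [-0.001, 0.188, 0.982, -0.0]
ft_force: [-0.1, -0.3, -1.1]
gripper_width: 0.0333
time_s: 7.55
tool_pos: [0.5452, 0.3393, 0.1756]
tool_rot: [-0.001, 0.187, 0.982, -0.001]
ft_force: [0.1, -0.0, -2.3]
gripper_width: 0.033
t 7.55 TCP [0.5452 0.3393 0.1756] psi 68.4 tilt 0.12 w 33.0 F [ 0.1 -0.  -2.3] | turn z 0 | shift [ -1.1   0.8 119. ] j6 0.81
```

```bash
python3 -m pendant '[[[0,0,20],[0,0,0],20],[[0,0,25],[0,0,0],20],[[0,0,25],[0,0,0],20],[[0,0,20],[0,0,0],20],[[0,0,15],[0,0,0],20]]'
python3 -m pendant '[[[0,0,5],[0,0,0],20],[[0,0,3],[0,0,0],20],[[0,0,2],[0,0,0],20],[[0,0,0],[0,0,0],20]]'
python3 -c "
from h import *
go(.5465,.3396,.0566)"

```

```text
time_s: 8.05
tool_pos: [0.5444, 0.3371, 0.0707]
tool_rot: [-0.001, 0.188, 0.982, -0.001]
ft_force: [0.1, 0.5, -1.9]
gripper_width: 0.033
time_s: 8.45
tool_pos: [0.5456, 0.3382, 0.0627]
tool_rot: [0.0, 0.188, 0.982, 0.0]
ft_force: [-0.5, 0.5, -1.4]
gripper_width: 0.0331
t 8.45 TCP [0.5456 0.3382 0.0627] psi 68.3 tilt 0.04 w 33.1 F [-0.5  0.5 -1.4] | turn z 0 | shift [-0.3  1.6  6.1] j6 0.81
```

```bash
python3 -m pendant '[[[0,0,2],[0,0,0],20],[[0,0,2],[0,0,0],20],[[0,0,1],[0,0,0],20],[[0,0,0],[0,0,0],20]]'
python3 -m pendant '[[[0,0,1],[0,0,0],20],[[0,0,0],[0,0,0],20]]'

```

```text
time_s: 8.85
tool_pos: [0.5454, 0.3382, 0.0571]
tool_rot: [-0.0, 0.188, 0.982, -0.0]
ft_force: [0.9, 0.4, -1.9]
gripper_width: 0.0329
time_s: 9.05
tool_pos: [0.5456, 0.3384, 0.0567]
tool_rot: [0.0, 0.188, 0.982, 0.0]
ft_force: [-0.6, 0.8, 3.0]
gripper_width: 0.0331
```

```bash
python3 -m pendant '[[[0,0,0],[0,0,0],52],[[0,0,0],[0,0,0],52],[[0,0,0],[0,0,0],52],[[0,0,-10],[0,0,0],52],[[0,0,-30],[0,0,0],52]]'
python3 -m pendant '[[[0,0,-40],[0,0,0],52],[[0,0,-40],[0,0,0],52],[[0,0,0],[0,0,-8.4],52],[[0,0,0],[0,0,-8.4],52],[[0,0,0],[0,0,-8.4],52]]'
python3 -m pendant '[[[0,0,0],[0,0,-8.4],52],[[0,0,0],[0,0,-8.4],52],[[0,0,0],[0,0,-8.4],52],[[0,0,0],[0,0,-8.4],52],[[0,0,0],[0,0,-8.4],52]]'
python3 -m pendant '[[[0,0,0],[0,0,-8.4],52],[[0,0,0],[0,0,-6.4],52],[[0,0,0],[0,0,0],52]]'
python3 -c "
from h import *
go(.6460,.1975,.037,150.4)
p,d=optics.read_camera('top'); jars(p,d)"

```

```text
time_s: 9.55
tool_pos: [0.5441, 0.3376, 0.0951]
tool_rot: [-0.002, 0.188, 0.982, -0.001]
ft_force: [0.8, 0.1, -0.7]
gripper_width: 0.0521
time_s: 10.05
tool_pos: [0.5456, 0.3383, 0.1774]
tool_rot: [0.0, -0.034, 0.999, 0.0]
ft_force: [-1.1, -0.5, 0.4]
gripper_width: 0.0518
time_s: 10.55
tool_pos: [0.5454, 0.3382, 0.1771]
tool_rot: [0.0, -0.39, 0.921, 0.0]
ft_force: [-0.3, 0.3, 0.3]
gripper_width: 0.0519
time_s: 10.85
tool_pos: [0.5455, 0.3383, 0.177]
tool_rot: [0.0, -0.503, 0.864, -0.0]
ft_force: [-0.1, -0.2, 0.0]
gripper_width: 0.0519
t 10.85 TCP [0.5455 0.3383 0.177 ] psi 150.5 tilt 0.03 w 51.9 F [-0.1 -0.2  0. ] | turn z 0.1 | shift [  72.7 -156.9  140. ] j6 -0.63
[191.7 166.6] 144 z 0.0678 lid [0.6468 0.198 ] n 181 body [0.6463 0.1978] 0.0305 yaw6 29.3 yaw4 67.6
[345.4 170.9] 206 z 0.0531 lid [ 0.646 -0.191] n 165 body [ 0.6452 -0.1904] 0.0311 yaw6 26.6 yaw4 11.3
[275.2 180.9] 145 z 0.0727 lid [ 0.6122 -0.0121] n 195 body [ 0.612  -0.0118] 0.0305 yaw6 18.5 yaw4 29.4
[417.7 242.4] 224 z 0.057 lid [ 0.4649 -0.3684] n 178 body [ 0.464  -0.3671] 0.0314 yaw6 0.3 yaw4 56.1
[338.7 250.6] 155 z 0.0693 lid [ 0.4401 -0.1696] n 205 body [ 0.4397 -0.1692] 0.0303 yaw6 48.3 yaw4 57.0
```

```bash
python3 -m pendant '[[[12,-26,0],[0,0,0],52],[[12,-26,0],[0,0,0],52],[[12,-26,0],[0,0,0],52],[[12,-26,0],[0,0,0],52],[[12,-26,0],[0,0,0],52]]'
python3 -m pendant '[[[12,-26,20],[0,0,0],52],[[0,0,25],[0,0,0],52],[[0,0,20],[0,0,0],52],[[0,0,15],[0,0,0],52],[[0,0,0],[0,0,0],52]]'
python3 -m pendant '[[[0,0,15],[0,0,0],52],[[0,0,10],[0,0,0],52],[[0,0,5],[0,0,0],52],[[0,0,0],[0,0,0],52]]'
python3 -c "
from h import *
go(.6460,.1975,.037,150.4)"

```

```text
time_s: 11.4
tool_pos: [0.6293, 0.2208, 0.1767]
tool_rot: [0.0, -0.501, 0.865, -0.0]
ft_force: [0.2, -0.3, -0.1]
gripper_width: 0.0521
time_s: 11.9
tool_pos: [0.6444, 0.1982, 0.0946]
tool_rot: [-0.001, -0.501, 0.865, 0.001]
ft_force: [-0.4, -0.8, 0.4]
gripper_width: 0.0519
time_s: 12.3
tool_pos: [0.6452, 0.1985, 0.0661]
tool_rot: [-0.0, -0.502, 0.865, 0.0]
ft_force: [0.6, 0.4, -0.4]
gripper_width: 0.0521
t 12.3 TCP [0.6452 0.1985 0.0661] psi 150.3 tilt 0.04 w 52.1 F [ 0.6  0.4 -0.4] | turn z -0.1 | shift [ 0.5 -1.2 29.1] j6 -0.87
```

```bash
python3 -m pendant '[[[0.5,-1.2,10],[0,0,0],52],[[0,0,8],[0,0,0],52],[[0,0,5],[0,0,0],52],[[0,0,3],[0,0,0],52],[[0,0,2],[0,0,0],52]]'
python3 -m pendant '[[[0,0,0],[0,0,0],52],[[0,0,0],[0,0,0],20],[[0,0,0],[0,0,0],20],[[0,0,0],[0,0,0],20],[[0,0,0],[0,0,0],20]]'
python3 -m pendant '[[[0,0,0],[0,0,0],20],[[0,0,-3],[0,0,0],20],[[0,0,-5],[0,0,0],20],[[0,0,-10],[0,0,0],20],[[0,0,0],[0,0,0],20]]'

```

```text
time_s: 12.8
tool_pos: [0.6461, 0.1975, 0.038]
tool_rot: [-0.0, -0.503, 0.864, 0.0]
ft_force: [0.5, 0.1, -0.1]
gripper_width: 0.0519
time_s: 13.3
tool_pos: [0.6464, 0.1976, 0.0389]
tool_rot: [0.0, -0.503, 0.864, -0.0]
ft_force: [-1.8, 0.9, 6.5]
gripper_width: 0.033
time_s: 13.8
tool_pos: [0.647, 0.1976, 0.058]
tool_rot: [0.001, -0.503, 0.864, -0.0]
ft_force: [0.2, -0.5, -0.6]
gripper_width: 0.033
```

```bash
python3 -m pendant '[[[0,0,-20],[0,0,0],20],[[0,0,-30],[0,0,0],20],[[0,0,-30],[0,0,5.4],20],[[0,0,-15],[0,0,5.4],20],[[0,0,0],[0,0,0],20]]'
python3 -c "
from h import *
go(.6659,.0065,.043,139.5)"

```

```text
time_s: 14.3
tool_pos: [0.6473, 0.1977, 0.1536]
tool_rot: [0.002, -0.418, 0.908, -0.001]
ft_force: [-0.2, 0.5, -1.8]
gripper_width: 0.0329
t 14.3 TCP [0.6473 0.1977 0.1536] psi 139.5 tilt 0.22 w 32.9 F [-0.2  0.5 -1.8] | turn z -0.0 | shift [ 133.3 -138.3  110.6] j6 -0.69
```

```bash
python3 -m pendant '[[[14,-14.5,0],[0,0,0],20],[[20,-21,0],[0,0,0],20],[[21,-22,0],[0,0,0],20],[[21,-22,0],[0,0,0],20],[[21,-22,0],[0,0,0],20]]'
python3 -m pendant '[[[18,-18.5,0],[0,0,0],20],[[12,-12.5,0],[0,0,0],20],[[6,-6,0],[0,0,0],20],[[0,0,0],[0,0,0],20]]'
python3 -m pendant '[[[0,0,15],[0,0,0],20],[[0,0,15],[0,0,0],20],[[0,0,15],[0,0,0],20],[[0,0,10],[0,0,0],20],[[0,0,0],[0,0,0],20]]'
python3 -c "
from h import *
go(.6659,.0065,.043,139.5)"

```

```text
time_s: 14.8
tool_pos: [0.6601, 0.0566, 0.1499]
tool_rot: [-0.001, -0.421, 0.907, 0.0]
ft_force: [0.5, -0.1, -1.7]
gripper_width: 0.0323
time_s: 15.2
tool_pos: [0.6652, 0.0059, 0.1507]
tool_rot: [-0.0, -0.419, 0.908, 0.0]
ft_force: [-0.4, -0.9, -0.7]
gripper_width: 0.033
time_s: 15.7
tool_pos: [0.6645, 0.0074, 0.095]
tool_rot: [-0.001, -0.42, 0.908, 0.001]
ft_force: [0.2, 0.3, -1.3]
gripper_width: 0.0328
t 15.7 TCP [0.6645 0.0074 0.095 ] psi 139.6 tilt 0.13 w 32.8 F [ 0.2  0.3 -1.3] | turn z 0.1 | shift [-0.2 -1.6 52. ] j6 -0.98
```

```bash
python3 -m pendant '[[[-0.2,-1.6,0],[0,0,0],20],[[0,0,8],[0,0,0],20],[[0,0,8],[0,0,0],20],[[0,0,8],[0,0,0],20],[[0,0,0],[0,0,0],20]]'
python3 -m pendant '[[[0,0,8],[0,0,0],20],[[0,0,6],[0,0,0],20],[[0,0,5],[0,0,0],20],[[0,0,3],[0,0,0],20],[[0,0,0],[0,0,0],20]]'
python3 -c "
from h import *
go(.6659,.0065,.043,139.5)"

```

```text
time_s: 16.2
tool_pos: [0.6659, 0.0056, 0.0708]
tool_rot: [-0.001, -0.419, 0.908, 0.001]
ft_force: [-1.0, -1.1, -1.5]
gripper_width: 0.0329
time_s: 16.7
tool_pos: [0.6664, 0.0056, 0.0498]
tool_rot: [-0.0, -0.419, 0.908, 0.0]
ft_force: [0.1, -0.7, -2.6]
gripper_width: 0.0327
t 16.7 TCP [0.6664 0.0056 0.0498] psi 139.6 tilt 0.04 w 32.7 F [ 0.1 -0.7 -2.6] | turn z 0.1 | shift [-0.4  1.   6.8] j6 -0.98
```

```bash
python3 -m pendant '[[[-0.4,1,2],[0,0,0],20],[[0,0,2],[0,0,0],20],[[0,0,2],[0,0,0],20],[[0,0,1],[0,0,0],20],[[0,0,0],[0,0,0],20]]'
python3 -m pendant '[[[0,0,1],[0,0,0],20],[[0,0,0],[0,0,0],20]]'
python3 -c "
from h import *
go(.6659,.0065,.043,139.5)"

```

```text
time_s: 17.2
tool_pos: [0.6661, 0.0065, 0.0432]
tool_rot: [-0.0, -0.419, 0.908, 0.0]
ft_force: [0.0, -0.1, -1.5]
gripper_width: 0.0331
time_s: 17.4
tool_pos: [0.6664, 0.0066, 0.043]
tool_rot: [0.0, -0.419, 0.908, -0.0]
ft_force: [-2.5, 1.8, 5.5]
gripper_width: 0.033
t 17.4 TCP [0.6664 0.0066 0.043 ] psi 139.6 tilt 0.05 w 33.0 F [-2.5  1.8  5.5] | turn z 0.1 | shift [ 0.4  0.3 -0. ] j6 -0.98
```

```bash
python3 -m pendant '[[[0,0,0],[0,0,0],46],[[0,0,0],[0,0,0],46],[[0,0,0],[0,0,0],46],[[0,0,-10],[0,0,0],46],[[0,0,-25],[0,0,0],46]]'
python3 -m pendant '[[[0,0,-40],[0,0,0],52],[[0,0,-40],[0,0,-7],52],[[-30,0,0],[0,0,-7],52],[[-30,0,0],[0,0,-7],52],[[-30,0,0],[0,0,-7],52]]'
python3 -c "
from h import *
go(.4400,-.1694,.038,167.5)"

```

```text
time_s: 17.9
tool_pos: [0.665, 0.0066, 0.0765]
tool_rot: [-0.001, -0.419, 0.908, 0.001]
ft_force: [0.3, 0.2, -0.1]
gripper_width: 0.0459
time_s: 18.4
tool_pos: [0.7068, 0.0873, 0.1584]
tool_rot: [0.0, -0.628, 0.778, -0.0]
ft_force: [1.0, -1.1, 0.6]
gripper_width: 0.0519
t 18.4 TCP [0.7068 0.0873 0.1584] psi 167.8 tilt 0.07 w 51.9 F [ 1.  -1.1  0.6] | turn z 0.3 | shift [308.4 204.9 120.4] j6 -1.35
```

```bash
python3 -m pendant '[[[31,20.5,0],[0,0,0],52],[[31,20.5,0],[0,0,0],52],[[31,20.5,0],[0,0,0],52],[[31,20.5,0],[0,0,0],52],[[31,20.5,0],[0,0,0],52]]'
python3 -m pendant '[[[31,20.5,0],[0,0,0],52],[[31,20.5,0],[0,0,0],52],[[31,20.5,0],[0,0,0],52],[[31,20.5,0],[0,0,0],52],[[30,20.5,0],[0,0,0],52]]'
python3 -m pendant '[[[0,0,25],[0,0,0],52],[[0,0,25],[0,0,0],52],[[0,0,20],[0,0,0],52],[[0,0,15],[0,0,0],52],[[0,0,0],[0,0,0],52]]'
python3 -c "
from h import *
go(.4400,-.1694,.038,167.5)
p,d=optics.read_camera('top'); cv2.imwrite('pics/top1.png',p[:,:,::-1]); jars(p,d)"

```

```text
time_s: 18.9
tool_pos: [0.5714, -0.0434, 0.158]
tool_rot: [0.0, -0.626, 0.78, -0.0]
ft_force: [1.0, -0.2, 0.2]
gripper_width: 0.0522
time_s: 19.4
tool_pos: [0.4382, -0.1718, 0.1581]
tool_rot: [0.0, -0.626, 0.78, -0.001]
ft_force: [-0.1, -0.7, 0.5]
gripper_width: 0.052
time_s: 19.9
tool_pos: [0.4385, -0.1705, 0.0715]
tool_rot: [-0.0, -0.626, 0.78, 0.001]
ft_force: [-0.6, 0.2, 0.7]
gripper_width: 0.052
t 19.9 TCP [ 0.4385 -0.1705  0.0715] psi 167.5 tilt 0.12 w 52.0 F [-0.6  0.2  0.7] | turn z 0.0 | shift [-1.4 -1.2 33.5] j6 -1.9
[267.9 159.4] 139 z 0.0731 lid [0.6672 0.007 ] n 209 body [0.6624 0.005 ] 0.0349 yaw6 20.1 yaw4 21.7
[345.4 170.9] 206 z 0.0532 lid [ 0.646 -0.191] n 164 body [ 0.6458 -0.1904] 0.0311 yaw6 26.8 yaw4 63.3
[275.3 180.9] 146 z 0.0737 lid [ 0.612  -0.0122] n 214 body [ 0.6168 -0.0105] 0.0354 yaw6 19.5 yaw4 19.9
[131.3 203.7] 155 z 0.0875 lid [0.5458 0.3382] n 200 body [0.545  0.3372] 0.0338 yaw6 33.3 yaw4 76.7
[126.8 234.7] 163 z 0.0877 lid [0.4696 0.3445] n 201 body [0.469  0.3436] 0.0344 yaw6 53.7 yaw4 71.8
[419.1 243.1] 176 z 0.0553 lid [ 0.4634 -0.3725] n 73 body [ 0.4641 -0.3687] 0.0309 yaw6 0.5 yaw4 63.4
```

The top view gives hex1 at 58.4 mm from hex0 at 19.2°, in line with its flats. Square1 stands in its pan. Now hex2.

```bash
python3 -m pendant '[[[-1.4,-1.2,10],[0,0,0],52],[[0,0,10],[0,0,0],52],[[0,0,7],[0,0,0],52],[[0,0,4],[0,0,0],52],[[0,0,2],[0,0,0],52]]'
python3 -c "
from h import *
go(.4400,-.1694,.038,167.5)"
python3 -m pendant '[[[0,0,0],[0,0,0],52],[[0,0,0],[0,0,0],20],[[0,0,0],[0,0,0],20],[[0,0,0],[0,0,0],20],[[0,0,0],[0,0,0],20]]'
python3 -m pendant '[[[0,0,0],[0,0,0],20],[[0,0,-3],[0,0,0],20],[[0,0,-5],[0,0,0],20],[[0,0,-10],[0,0,0],20],[[0,0,-20],[0,0,0],20]]'
python3 -m pendant '[[[0,0,-30],[0,0,-8],20],[[0,0,-30],[0,0,-8],20],[[0,0,-12],[0,0,-8],20],[[0,0,0],[0,0,-7.5],20],[[0,0,0],[0,0,0],20]]'
python3 -c "
from h import *
go(.6557,-.0488,.043,19.2)"

```

```text
time_s: 20.45
tool_pos: [0.4406, -0.1697, 0.0389]
tool_rot: [-0.0, -0.626, 0.78, 0.0]
ft_force: [0.5, -0.1, -0.1]
gripper_width: 0.0518
t 20.45 TCP [ 0.4406 -0.1697  0.0389] psi 167.6 tilt 0.03 w 51.8 F [ 0.5 -0.1 -0.1] | turn z 0.1 | shift [-0.1  0.6  0.9] j6 -1.89
time_s: 20.95
tool_pos: [0.4408, -0.1699, 0.0398]
tool_rot: [0.0, -0.626, 0.78, -0.0]
ft_force: [-1.6, 0.7, 7.0]
gripper_width: 0.0325
time_s: 21.45
tool_pos: [0.4402, -0.1694, 0.0775]
tool_rot: [-0.0, -0.626, 0.78, 0.001]
ft_force: [-0.1, -0.0, -1.1]
gripper_width: 0.0327
time_s: 21.95
tool_pos: [0.441, -0.1699, 0.1503]
tool_rot: [-0.0, 0.815, -0.579, 0.001]
ft_force: [-0.8, 0.3, -1.3]
gripper_width: 0.0322
t 21.95 TCP [ 0.441  -0.1699  0.1503] psi -160.8 tilt 0.07 w 32.2 F [-0.8  0.3 -1.3] | turn z -0.0 | shift [ -43.7 -242.6  107.3] j6 -2.45
```

```bash
python3 -m pendant '[[[-3,-15,0],[0,0,0],20],[[-5,-27,0],[0,0,0],20],[[-5.5,-30,0],[0,0,0],20],[[-5.5,-30,0],[0,0,0],20],[[-5.5,-30,0],[0,0,0],20]]'
python3 -m pendant '[[[-5.5,-30,0],[0,0,0],20],[[-5.5,-30,0],[0,0,0],20],[[-5,-28,0],[0,0,0],20],[[-3,-15,0],[0,0,0],20],[[0,-7,0],[0,0,0],20]]'
python3 -m pendant '[[[0,0,0],[0,0,0],20],[[0,0,10],[0,0,0],20],[[0,0,15],[0,0,0],20],[[0,0,10],[0,0,0],20],[[0,0,0],[0,0,0],20]]'
python3 -c "
from h import *
go(.6557,-.0488,.043,19.2)"

```

```text
time_s: 22.45
tool_pos: [0.5589, -0.1021, 0.149]
tool_rot: [0.0, 0.813, -0.582, -0.0]
ft_force: [0.3, -0.4, -2.4]
gripper_width: 0.0327
time_s: 22.95
tool_pos: [0.6564, -0.048, 0.1484]
tool_rot: [0.0, 0.814, -0.581, -0.0]
ft_force: [0.0, 0.6, -1.6]
gripper_width: 0.0326
time_s: 23.45
tool_pos: [0.6539, -0.0498, 0.1127]
tool_rot: [0.001, 0.814, -0.581, -0.001]
ft_force: [-0.2, -0.7, -1.1]
gripper_width: 0.0332
t 23.45 TCP [ 0.6539 -0.0498  0.1127] psi -161.0 tilt 0.15 w 33.2 F [-0.2 -0.7 -1.1] | turn z -0.2 | shift [-0.4 -2.  69.7] j6 -2.1
```

```bash
python3 -m pendant '[[[0,0,6],[0,0,0],20],[[0,0,4],[0,0,0],20],[[0,0,0],[0,0,0],20],[[0,0,0],[0,0,0],20]]'
python3 -c "
from h import *
go(.6557,-.0488,.043,19.2)"

```

```text
time_s: 23.85
tool_pos: [0.6553, -0.0497, 0.1044]
tool_rot: [-0.0, 0.814, -0.58, 0.0]
ft_force: [0.0, -0.2, -1.9]
gripper_width: 0.033
t 23.85 TCP [ 0.6553 -0.0497  0.1044] psi -160.9 tilt 0.01 w 33.0 F [ 0.  -0.2 -1.9] | turn z -0.1 | shift [-0.7 -0.6 61.4] j6 -2.1
```

```bash
python3 -m pendant '[[[-0.4,-0.6,8],[0,0,0],20],[[0,0,8],[0,0,0],20],[[0,0,8],[0,0,0],20],[[0,0,8],[0,0,0],20],[[0,0,0],[0,0,0],20]]'
python3 -m pendant '[[[0,0,8],[0,0,0],20],[[0,0,6],[0,0,0],20],[[0,0,5],[0,0,0],20],[[0,0,3],[0,0,0],20],[[0,0,0],[0,0,0],20]]'
python3 -c "
from h import *
go(.6557,-.0488,.043,19.2)"

```

```text
time_s: 24.35
tool_pos: [0.655, -0.0489, 0.0708]
tool_rot: [0.0, 0.814, -0.58, -0.001]
ft_force: [-0.4, 0.5, -1.3]
gripper_width: 0.0325
time_s: 24.85
tool_pos: [0.6555, -0.049, 0.0498]
tool_rot: [0.0, 0.814, -0.58, -0.0]
ft_force: [-0.4, 0.0, -1.2]
gripper_width: 0.0325
t 24.85 TCP [ 0.6555 -0.049   0.0498] psi -160.9 tilt 0.04 w 32.5 F [-0.4  0.  -1.2] | turn z -0.1 | shift [-0.2 -0.3  6.8] j6 -2.1
```

```bash
python3 -m pendant '[[[0,0,2],[0,0,0],20],[[0,0,2],[0,0,0],20],[[0,0,1],[0,0,0],20],[[0,0,1],[0,0,0],20],[[0,0,0],[0,0,0],20]]'
python3 -m pendant '[[[-0.5,0,0],[0,0,0],20],[[-0.5,0,0],[0,0,0],20],[[0,0,0],[0,0,0],20]]'
python3 -m pendant '[[[-0.5,0,0],[0,0,0],20],[[-0.5,0,0],[0,0,0],20],[[0,0,0],[0,0,0],20]]'
python3 -m pendant '[[[-0.5,0,0],[0,0,0],20],[[-0.5,0,0],[0,0,0],20],[[0,0,0],[0,0,0],20]]'
python3 -m pendant '[[[-0.5,0,0],[0,0,0],20],[[-0.5,0,0],[0,0,0],20],[[0,0,0],[0,0,0],20]]'

```

```text
time_s: 25.35
tool_pos: [0.6557, -0.0491, 0.0442]
tool_rot: [0.0, 0.814, -0.58, -0.0]
ft_force: [0.8, 0.4, -1.7]
gripper_width: 0.0325
time_s: 25.65
tool_pos: [0.6554, -0.0481, 0.0443]
tool_rot: [-0.0, 0.814, -0.58, 0.0]
ft_force: [0.6, 0.4, -2.2]
gripper_width: 0.033
time_s: 25.95
tool_pos: [0.655, -0.0471, 0.0443]
tool_rot: [0.0, 0.814, -0.58, -0.0]
ft_force: [-0.6, 0.8, -1.5]
gripper_width: 0.0326
time_s: 26.25
tool_pos: [0.6548, -0.0462, 0.0443]
tool_rot: [0.0, 0.814, -0.58, 0.0]
ft_force: [-0.5, -0.6, -1.3]
gripper_width: 0.0326
time_s: 26.55
tool_pos: [0.6545, -0.0453, 0.0444]
tool_rot: [-0.0, 0.814, -0.58, 0.0]
ft_force: [0.9, -0.4, -0.7]
gripper_width: 0.0325
```

```bash
python3 -m pendant '[[[0,0,1],[0,0,0],20],[[0,0,1],[0,0,0],20],[[0,0,0],[0,0,0],20]]'
python3 -m pendant '[[[0,0,0],[0,0,0],46],[[0,0,0],[0,0,0],46],[[0,0,0],[0,0,0],46],[[0,0,-10],[0,0,0],46],[[0,0,-25],[0,0,0],46]]'
python3 -m pendant '[[[0,0,-40],[0,0,0],60],[[40,-10,-40],[0,0,0],60],[[40,-10,0],[0,0,0],60],[[40,-10,0],[0,0,0],60],[[30,0,0],[0,0,0],60]]'
python3 -c "
from h import *
go(.6460,-.191,.0226)
p,d=optics.read_camera('top'); cv2.imwrite('pics/top2.png',p[:,:,::-1]); jars(p,d)
p,d=optics.read_camera('side'); cv2.imwrite('pics/side2.png',p[:,:,::-1])
cv2.imwrite('pics/s5.png',cv2.resize(p[150:290,240:440],None,fx=3.5,fy=3.5,interpolation=cv2.INTER_CUBIC)[:,:,::-1])"

```

```text
time_s: 26.85
tool_pos: [0.6548, -0.0461, 0.0438]
tool_rot: [0.0, 0.814, -0.58, 0.001]
ft_force: [-5.2, -3.8, 15.7]
gripper_width: 0.0329
time_s: 27.35
tool_pos: [0.6533, -0.045, 0.0764]
tool_rot: [0.001, 0.814, -0.58, -0.002]
ft_force: [0.3, 0.0, 0.2]
gripper_width: 0.046
time_s: 27.85
tool_pos: [0.73, -0.1746, 0.1525]
tool_rot: [-0.0, 0.814, -0.58, 0.0]
ft_force: [1.0, 1.0, -0.8]
gripper_width: 0.0601
t 27.85 TCP [ 0.73   -0.1746  0.1525] psi -161.0 tilt 0.05 w 60.1 F [ 1.   1.  -0.8] | turn z 0 | shift [-11.9  84.8 129.9] j6 -2.25
[267.9 159.5] 142 z 0.0718 lid [0.6673 0.007 ] n 250 body [0.6637 0.0026] 0.0359 yaw6 18.1 yaw4 65.1
[275.4 180.9] 150 z 0.0711 lid [ 0.6126 -0.0125] n 178 body [ 0.6199 -0.0111] 0.0335 yaw6 16.3 yaw4 78.1
[131.4 203.7] 158 z 0.0883 lid [0.5456 0.3378] n 203 body [0.5451 0.3373] 0.0336 yaw6 54.0 yaw4 76.2
[126.8 234.7] 164 z 0.0891 lid [0.4693 0.344 ] n 188 body [0.4684 0.3449] 0.0331 yaw6 48.1 yaw4 71.7
[417.6 242.3] 227 z 0.0575 lid [ 0.4651 -0.3682] n 182 body [ 0.4646 -0.3673] 0.0316 yaw6 58.8 yaw4 19.7
```

View pics/s5.png

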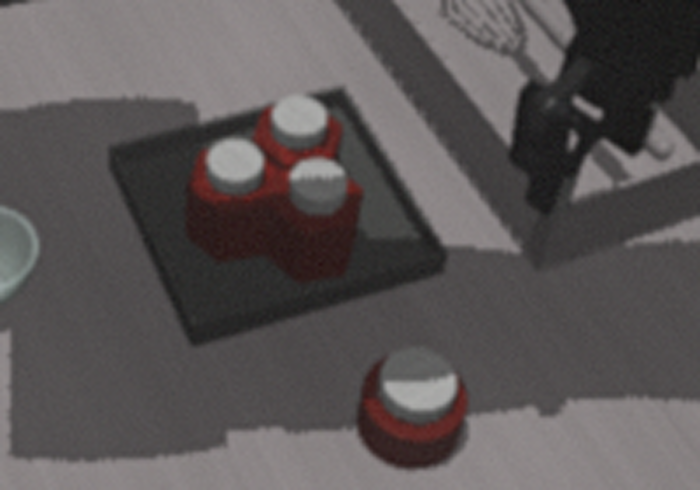

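The side view shows the three six-sided jars standing clustered in their pan, lids at crop (300,122), (235,165) and (318,185), all upright. Now round1.

```bash
python3 -m pendant '[[[-4,28,0],[0,0,0],60],[[-4,28,0],[0,0,0],60],[[-4,28.8,10],[0,0,0],60],[[0,0,25],[0,0,0],60],[[0,0,25],[0,0,0],60]]'
python3 -m pendant '[[[0,0,20],[0,0,0],60],[[0,0,10],[0,0,0],60],[[0,0,0],[0,0,0],60],[[0,0,0],[0,0,0],60]]'
python3 -c "
from h import *
go(.6460,-.191,.0226)"

```

```text
time_s: 28.45
tool_pos: [0.6443, -0.1889, 0.093]
tool_rot: [-0.0, 0.814, -0.58, 0.001]
ft_force: [1.2, 0.6, -0.5]
gripper_width: 0.0599
time_s: 28.85
tool_pos: [0.6452, -0.1891, 0.0631]
tool_rot: [-0.0, 0.814, -0.58, 0.0]
ft_force: [0.3, 0.4, 0.8]
gripper_width: 0.06
t 28.85 TCP [ 0.6452 -0.1891  0.0631] psi -160.9 tilt 0.06 w 60.0 F [0.3 0.4 0.8] | turn z 0 | shift [ 2.1 -0.2 40.5] j6 -2.31
```

```bash
python3 -m pendant '[[[2,-0.2,10],[0,0,0],60],[[0,0,10],[0,0,0],60],[[0,0,8],[0,0,0],60],[[0,0,5],[0,0,0],60],[[0,0,0],[0,0,0],60]]'
python3 -m pendant '[[[0,0,3],[0,0,0],60],[[0,0,2],[0,0,0],60],[[0,0,1],[0,0,0],60],[[0,0,0],[0,0,0],60]]'
python3 -m pendant '[[[0,0,0],[0,0,0],25],[[0,0,0],[0,0,0],25],[[0,0,0],[0,0,0],25],[[0,0,0],[0,0,0],25],[[0,0,0],[0,0,0],25]]'
python3 -m pendant '[[[0,0,-2],[0,0,0],25],[[0,0,-5],[0,0,0],25],[[0,0,-10],[0,0,0],25],[[0,0,0],[0,0,0],25]]'

```

```text
time_s: 29.35
tool_pos: [0.6451, -0.1908, 0.0281]
tool_rot: [0.0, 0.814, -0.58, -0.001]
ft_force: [0.0, -0.2, -0.3]
gripper_width: 0.0598
time_s: 29.75
tool_pos: [0.6456, -0.191, 0.0231]
tool_rot: [0.0, 0.814, -0.58, 0.0]
ft_force: [-0.4, 0.3, 0.2]
gripper_width: 0.0602
time_s: 30.25
tool_pos: [0.6458, -0.191, 0.0238]
tool_rot: [-0.0, 0.814, -0.58, 0.0]
ft_force: [-2.2, 1.7, 6.5]
gripper_width: 0.0406
time_s: 30.65
tool_pos: [0.6464, -0.1913, 0.0418]
tool_rot: [-0.0, 0.814, -0.58, 0.001]
ft_force: [-0.4, 0.2, -2.3]
gripper_width: 0.0404
```

Held (width steady, weight on the wrist). Now lift and transfer.

```bash
python3 -m pendant '[[[0,0,-20],[0,0,0],25],[[0,0,-30],[0,0,0],25],[[0,0,-30],[0,0,0],25],[[0,0,-10],[0,0,0],25],[[0,0,0],[0,0,0],25]]'
python3 -c "
from h import *
go(.5456,-.3575,.028)"

```

```text
time_s: 31.15
tool_pos: [0.6463, -0.1913, 0.1311]
tool_rot: [-0.0, 0.814, -0.58, 0.001]
ft_force: [0.1, -0.0, -2.1]
gripper_width: 0.0404
t 31.15 TCP [ 0.6463 -0.1913  0.1311] psi -160.9 tilt 0.14 w 40.4 F [ 0.1 -0.  -2.1] | turn z 0 | shift [124.3 149.4 103.1] j6 -2.31
```

```bash
python3 -m pendant '[[[10,12,0],[0,0,0],25],[[18,22,0],[0,0,0],25],[[21,25,0],[0,0,0],25],[[21,25,0],[0,0,0],25],[[21,25,0],[0,0,0],25]]'
python3 -m pendant '[[[18,22,0],[0,0,0],25],[[10,12,0],[0,0,0],25],[[5,6,0],[0,0,0],25],[[0,0,0],[0,0,0],25]]'
python3 -m pendant '[[[0,0,20],[0,0,0],25],[[0,0,20],[0,0,0],25],[[0,0,15],[0,0,0],25],[[0,0,8],[0,0,0],25],[[0,0,0],[0,0,0],25]]'
python3 -c "
from h import *
go(.5456,-.3575,.028)"

```

```text
time_s: 31.65
tool_pos: [0.5703, -0.3138, 0.1283]
tool_rot: [0.0, 0.814, -0.58, -0.001]
ft_force: [-0.1, -0.1, -1.6]
gripper_width: 0.0402
time_s: 32.05
tool_pos: [0.5447, -0.3572, 0.1294]
tool_rot: [-0.0, 0.814, -0.581, -0.001]
ft_force: [-0.5, 0.7, -1.8]
gripper_width: 0.0404
time_s: 32.55
tool_pos: [0.5452, -0.3557, 0.0661]
tool_rot: [-0.0, 0.815, -0.58, -0.001]
ft_force: [0.1, 0.1, -2.2]
gripper_width: 0.0403
t 32.55 TCP [ 0.5452 -0.3557  0.0661] psi -160.9 tilt 0.1 w 40.3 F [ 0.1  0.1 -2.2] | turn z 0 | shift [ 1.8  0.3 38.1] j6 -2.61
```

```bash
python3 -m pendant '[[[1,0,10],[0,0,0],25],[[0,0,10],[0,0,0],25],[[0,0,8],[0,0,0],25],[[0,0,4],[0,0,0],25],[[0,0,0],[0,0,0],25]]'
python3 -m pendant '[[[0,0,2],[0,0,0],25],[[0,0,2],[0,0,0],25],[[0,0,1],[0,0,0],25],[[0,0,0],[0,0,0],25]]'
python3 -m pendant '[[[0,0,1],[0,0,0],25],[[0,0,0],[0,0,0],25]]'

```

```text
time_s: 33.05
tool_pos: [0.5453, -0.3576, 0.0344]
tool_rot: [-0.0, 0.814, -0.58, -0.0]
ft_force: [0.3, 0.4, -1.3]
gripper_width: 0.0406
time_s: 33.45
tool_pos: [0.5455, -0.3578, 0.0301]
tool_rot: [-0.0, 0.814, -0.58, -0.0]
ft_force: [-0.3, 0.8, -1.4]
gripper_width: 0.0406
time_s: 33.65
tool_pos: [0.5456, -0.3578, 0.0291]
tool_rot: [0.0, 0.814, -0.58, 0.0]
ft_force: [0.2, 0.3, -0.8]
gripper_width: 0.0406
```

```bash
python3 -m pendant '[[[0,0,1],[0,0,0],25],[[0,0,0.5],[0,0,0],25],[[0,0,0],[0,0,0],25]]'
python3 -m pendant '[[[0,0,0],[0,0,0],56],[[0,0,0],[0,0,0],56],[[0,0,0],[0,0,0],56],[[0,0,-10],[0,0,0],56],[[0,0,-25],[0,0,0],56]]'
python3 -m pendant '[[[0,0,-40],[0,0,0],60],[[20,30,-40],[0,0,0],60],[[25,35,0],[0,0,0],60],[[25,35,0],[0,0,0],60],[[0,0,0],[0,0,0],60]]'
python3 - <<'E'
from h import *
go(.6460,-.191,.0226)
p,d=optics.read_camera('top'); cv2.imwrite('pics/top3.png',p[:,:,::-1]); jars(p,d)
q=cv2.resize(p[130:290,90:460],None,fx=2.1,fy=2.1,interpolation=cv2.INTER_CUBIC)
cv2.imwrite('pics/c3.png',np.clip(q[:,:,::-1]*1.3,0,255).astype(np.uint8))
E
```

```text
time_s: 33.95
tool_pos: [0.5456, -0.3578, 0.0279]
tool_rot: [0.0, 0.814, -0.58, 0.0]
ft_force: [-0.6, 0.5, 2.2]
gripper_width: 0.0404
time_s: 34.45
tool_pos: [0.5447, -0.357, 0.0619]
tool_rot: [-0.0, 0.814, -0.58, -0.002]
ft_force: [-0.1, 1.7, 0.4]
gripper_width: 0.0562
time_s: 34.95
tool_pos: [0.4729, -0.4584, 0.1406]
tool_rot: [0.001, 0.813, -0.582, 0.001]
ft_force: [-0.5, 0.3, 0.1]
gripper_width: 0.0601
t 34.95 TCP [ 0.4729 -0.4584  0.1406] psi -161.2 tilt 0.1 w 60.1 F [-0.5  0.3  0.1] | turn z 0 | shift [-197.2 -250.1  118. ] j6 -2.79
[267.9 159.5] 141 z 0.0734 lid [0.6669 0.0069] n 243 body [0.6625 0.0027] 0.0358 yaw6 17.9 yaw4 42.5
[289.6 165.1] 142 z 0.0734 lid [ 0.6534 -0.0477] n 257 body [ 0.6514 -0.0408] 0.0354 yaw6 17.0 yaw4 22.8
[275.3 180.9] 146 z 0.0731 lid [ 0.6122 -0.0122] n 270 body [ 0.6183 -0.0132] 0.0365 yaw6 21.6 yaw4 77.8
[131.4 203.7] 157 z 0.0881 lid [0.5457 0.3379] n 205 body [0.5444 0.3369] 0.0338 yaw6 54.4 yaw4 77.3
[126.8 234.7] 164 z 0.0878 lid [0.4695 0.3444] n 194 body [0.4695 0.3433] 0.0338 yaw6 34.9 yaw4 70.4
```

View pics/c3.png

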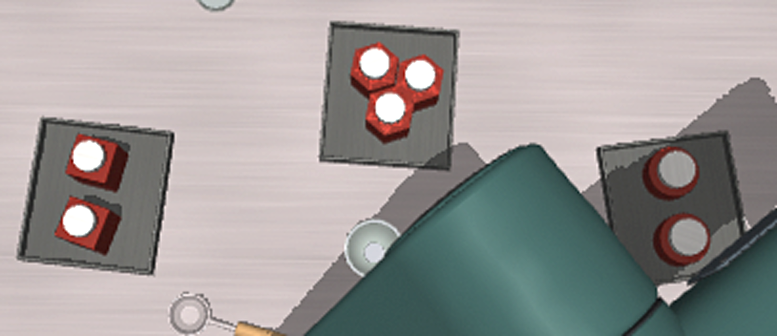

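Top view: all seven jars stand in the right pans. Lid distances are 57.9, 54.4 and 56.2 mm, all under 60. Next I'll check the six-sided jars' yaws from their free outer outlines, and get an independent distance from the side view. First the arm moves clear of the round pan.

```bash
python3 -m pendant '[[[15,40,-20],[0,0,0],60],[[15,40,-10],[0,0,0],60],[[0,0,0],[0,0,0],60],[[0,0,0],[0,0,0],60]]'
python3 - <<'E'
from h import *
from itertools import combinations
p,d=optics.read_camera('top'); C=cloud('top',d); jars(p,d)
L=np.array([ray('top',c,.072)[0][:2] for c,a in lids(p) if abs(c[0]-278)<20 and abs(c[1]-170)<20])
print("top dist",[(round(1000*np.hypot(*(L[i]-L[j])),1)) for i,j in combinations(range(3),2)])
P=C[(abs(C[...,2]-.055)<.006)][:,:2]
for c in L:
    D=np.hypot(*(P[:,None]-L[None]).transpose(2,0,1)); k=np.argmin(np.hypot(*(L-c).T))
    q=(P[(D.argmin(1)==k)&(D[:,k]<.036)]-c)*1000
    o=c-L.mean(0); a0=np.degrees(np.arctan2(o[1],o[0])); a=np.radians(a0+np.arange(-120,121,2))
    h=(q@np.array([np.cos(a),np.sin(a)])).max(0)
    # support model h = 31.2*cos(dist to nearest corner), fit yaw (+ centre shift) on free arc
    from scipy.optimize import least_squares
    best=min((least_squares(lambda v:v[3]*np.cos((a-v[0])%(np.pi/3)-0 if 0 else ((a-v[0]+np.pi/6+np.pi/6)%(np.pi/3)-np.pi/6))+v[1]*np.cos(a)+v[2]*np.sin(a)-h,[np.radians(y),0,0,31]) for y in (0,15,30,45)),key=lambda r:r.cost)
    print(c.round(4),"corner",np.degrees(best.x[0])%60,"flat yaw",(np.degrees(best.x[0])+30)%60,"shift",best.x[1:3].round(1),"R",best.x[3].round(1),"rms",np.sqrt(2*best.cost/len(a)).round(2))
s,_=optics.read_camera('side')
S=[ray('side',c,.072)[0][:2] for c,a in lids(s)]; S=np.array([x for x in S if np.hypot(*(x-L.mean(0)))<.06])
print("side",S.round(4).tolist(),[(round(1000*np.hypot(*(S[i]-S[j])),1)) for i,j in combinations(range(len(S)),2)])
cv2.imwrite('pics/s6.png',s[:,:,::-1])
E
```

```text
time_s: 35.4
tool_pos: [0.4097, -0.509, 0.1703]
tool_rot: [-0.0, 0.814, -0.581, 0.0]
ft_force: [0.2, -0.4, -0.2]
gripper_width: 0.0603
[268.  159.4] 140 z 0.0735 lid [0.6672 0.0069] n 256 body [0.6633 0.0025] 0.0357 yaw6 19.9 yaw4 48.6
[289.6 165.1] 142 z 0.0731 lid [ 0.6535 -0.0477] n 263 body [ 0.6514 -0.0412] 0.0356 yaw6 18.1 yaw4 13.9
[275.2 180.9] 145 z 0.0735 lid [ 0.612  -0.0121] n 272 body [ 0.6178 -0.0142] 0.0365 yaw6 17.1 yaw4 55.6
[131.3 203.7] 154 z 0.0876 lid [0.5458 0.3383] n 197 body [0.5447 0.3367] 0.0341 yaw6 10.0 yaw4 76.3
[412.2 210.1] 223 z 0.0573 lid [ 0.5462 -0.3573] n 164 body [ 0.5457 -0.3572] 0.0314 yaw6 54.4 yaw4 46.7
[126.8 234.7] 163 z 0.0884 lid [0.4695 0.3443] n 203 body [0.4688 0.3446] 0.0335 yaw6 51.7 yaw4 72.3
top dist [np.float64(56.4), np.float64(58.5), np.float64(54.7)]
[0.6677 0.0069] corner 19.419886258391138 flat yaw 49.41988625839114 shift [-0.9 -0.1] R 30.3 rms 0.49
[ 0.6538 -0.0478] corner 19.91724766203785 flat yaw 49.91724766203785 shift [-1.2  0.9] R 30.7 rms 0.65
[ 0.6123 -0.0121] corner 20.698027701272583 flat yaw 50.69802770127258 shift [-0.7  0. ] R 30.1 rms 0.33
side [] []
```

View pics/s6.png

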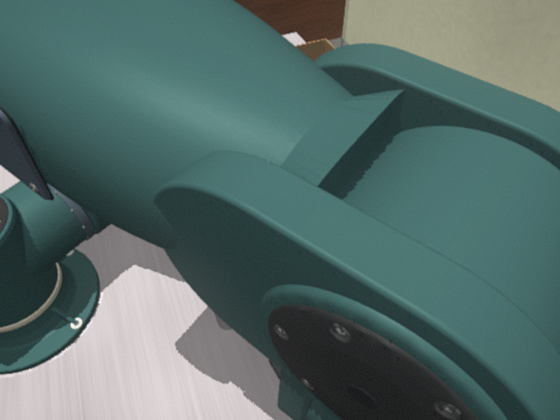

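The view from the side is blocked by the arm, so it shows nothing of the jars. From the top, the six-sided jars' flats are at 19.4°, 19.9° and 20.7°, so parallel. Their distances are 56.4, 58.5 and 54.7 mm, so hex1 to hex0 has only 1.5 mm in hand. There is plenty of time, so I'll slide hex1 3 mm towards hex0.

```bash
python3 -m pendant '[[[0,0,0],[0,0,8.5],52],[[0,0,0],[0,0,8.5],52],[[0,0,0],[0,0,8.5],52],[[0,0,0],[0,0,8.5],52],[[0,0,0],[0,0,8.5],52]]'
python3 -m pendant '[[[0,0,0],[0,0,8.5],52],[[0,0,0],[0,0,8.5],52],[[0,0,0],[0,0,0],52]]'
python3 -c "
from h import *
go(.6666,.0067,.15,139.5)"

```

```text
time_s: 36.0
tool_pos: [0.4107, -0.5077, 0.1695]
tool_rot: [0.0, -0.547, 0.837, 0.0]
ft_force: [0.8, 0.1, -0.3]
gripper_width: 0.0521
time_s: 36.3
tool_pos: [0.4106, -0.5079, 0.1695]
tool_rot: [0.0, -0.419, 0.908, 0.0]
ft_force: [0.5, -0.3, -0.1]
gripper_width: 0.052
t 36.3 TCP [ 0.4106 -0.5079  0.1695] psi 139.5 tilt 0.04 w 52.0 F [ 0.5 -0.3 -0.1] | turn z 0.0 | shift [-557.5  139.5   19.5] j6 -1.88
```

```bash
python3 -m pendant '[[[-40,10,0],[0,0,0],52],[[-40,10,0],[0,0,0],52],[[-40,10,0],[0,0,0],52],[[-40,10,0],[0,0,0],52],[[-40,10,0],[0,0,0],52]]'
python3 -m pendant '[[[-40,10,0],[0,0,0],52],[[-40,10,0],[0,0,0],52],[[-40,10,0],[0,0,0],52],[[-40,10,0],[0,0,0],52],[[-40,10,0],[0,0,0],52]]'
python3 -m pendant '[[[-40,10,0],[0,0,0],52],[[-40,10,0],[0,0,0],52],[[-40,10,0],[0,0,0],52],[[-37,9,0],[0,0,0],52],[[0,0,0],[0,0,0],52]]'
python3 -c "
from h import *
go(.6666,.0067,.08,139.5)"

```

```text
time_s: 36.8
tool_pos: [0.5022, -0.322, 0.1697]
tool_rot: [0.0, -0.422, 0.907, 0.0]
ft_force: [0.2, -0.7, -0.5]
gripper_width: 0.0519
time_s: 37.3
tool_pos: [0.5936, -0.1371, 0.1697]
tool_rot: [-0.0, -0.422, 0.907, 0.0]
ft_force: [0.0, -0.6, 0.3]
gripper_width: 0.052
time_s: 37.8
tool_pos: [0.6663, 0.01, 0.169]
tool_rot: [0.0, -0.424, 0.906, 0.001]
ft_force: [-1.0, -1.1, -0.2]
gripper_width: 0.0522
t 37.8 TCP [0.6663 0.01   0.169 ] psi 140.1 tilt 0.06 w 52.2 F [-1.  -1.1 -0.2] | turn z 0.6 | shift [ 2.3 -2.4 89. ] j6 -0.98
```

```bash
python3 -m pendant '[[[1,-1.2,20],[0,0,0],46],[[1,-1.2,20],[0,0,0],46],[[0,0,20],[0,0,0],46],[[0,0,15],[0,0,0],46],[[0,0,0],[0,0,0],46]]'
python3 -m pendant '[[[0,0,10],[0,0,0],46],[[0,0,0],[0,0,0],46],[[0,0,0],[0,0,0],46]]'
python3 -c "
from h import *
go(.6666,.0067,.044,139.5)"

```

```text
time_s: 38.3
tool_pos: [0.6643, 0.0024, 0.0928]
tool_rot: [-0.002, -0.421, 0.907, 0.001]
ft_force: [-1.0, -0.8, 0.2]
gripper_width: 0.0463
time_s: 38.6
tool_pos: [0.6658, 0.002, 0.0851]
tool_rot: [0.0, -0.419, 0.908, -0.0]
ft_force: [-0.4, 0.4, 0.7]
gripper_width: 0.0461
t 38.6 TCP [0.6658 0.002  0.0851] psi 139.6 tilt 0.02 w 46.1 F [-0.4  0.4  0.7] | turn z 0.1 | shift [-4.1  2.5 41.1] j6 -0.98
```

Correct the sideways offset, check it, then descend.

```bash
python3 -m pendant '[[[-4.1,2.5,0],[0,0,0],46],[[0,0,8],[0,0,0],46],[[0,0,0],[0,0,0],46],[[0,0,0],[0,0,0],46]]'
python3 -c "
from h import *
go(.6666,.0067,.044,139.5)"
python3 -m pendant '[[[0,0,8],[0,0,0],46],[[0,0,8],[0,0,0],46],[[0,0,8],[0,0,0],46],[[0,0,6],[0,0,0],46],[[0,0,3],[0,0,0],46]]'
python3 -c "
from h import *
go(.6666,.0067,.044,139.5)"

```

```text
time_s: 39.0
tool_pos: [0.6663, 0.0068, 0.0764]
tool_rot: [-0.0, -0.419, 0.908, 0.0]
ft_force: [0.3, -0.4, 0.2]
gripper_width: 0.0463
t 39.0 TCP [0.6663 0.0068 0.0764] psi 139.6 tilt 0.03 w 46.3 F [ 0.3 -0.4  0.2] | turn z 0.1 | shift [-0.1 -0.3 32.4] j6 -0.98
time_s: 39.5
tool_pos: [0.6661, 0.0067, 0.0428]
tool_rot: [-0.0, -0.419, 0.908, 0.0]
ft_force: [0.2, -0.5, 0.0]
gripper_width: 0.0462
t 39.5 TCP [0.6661 0.0067 0.0428] psi 139.6 tilt 0.06 w 46.2 F [ 0.2 -0.5  0. ] | turn z 0.1 | shift [-0.3 -0.4 -1.2] j6 -0.98
```

```bash
python3 -m pendant '[[[0,0,0],[0,0,0],20],[[0,0,0],[0,0,0],20],[[0,0,0],[0,0,0],20],[[0,0,0],[0,0,0],20],[[0,0,-1.2],[0,0,0],20]]'
python3 -m pendant '[[[0.4,0.25,0],[0,0,0],20],[[0.4,0.25,0],[0,0,0],20],[[0.4,0.25,0],[0,0,0],20],[[0,0,0],[0,0,0],20]]'
python3 -m pendant '[[[0.4,0.25,0],[0,0,0],20],[[0.4,0.25,0],[0,0,0],20],[[0.6,0.25,0],[0,0,0],20],[[0,0,0],[0,0,0],20]]'
python3 -m pendant '[[[0,0,0.6],[0,0,0],20],[[0,0,0.6],[0,0,0],20],[[0,0,0],[0,0,0],20]]'

```

```text
time_s: 40.0
tool_pos: [0.6664, 0.0067, 0.0449]
tool_rot: [-0.0, -0.419, 0.908, 0.0]
ft_force: [-0.3, -1.0, -1.2]
gripper_width: 0.0328
time_s: 40.4
tool_pos: [0.665, 0.0063, 0.0449]
tool_rot: [-0.0, -0.419, 0.908, 0.0]
ft_force: [-0.5, 0.7, -1.0]
gripper_width: 0.0326
time_s: 40.8
tool_pos: [0.6636, 0.0057, 0.045]
tool_rot: [0.0, -0.419, 0.908, 0.0]
ft_force: [-0.5, -0.1, -1.4]
gripper_width: 0.0326
time_s: 41.1
tool_pos: [0.6636, 0.0058, 0.0436]
tool_rot: [-0.0, -0.419, 0.908, 0.0]
ft_force: [-0.3, 0.6, -0.9]
gripper_width: 0.0328
```

Lower the last fraction, release, rise, and withdraw to the left for a final look.

```bash
python3 -m pendant '[[[0,0,0.6],[0,0,0],20],[[0,0,0],[0,0,0],20]]'
python3 -m pendant '[[[0,0,0],[0,0,0],46],[[0,0,0],[0,0,0],46],[[0,0,0],[0,0,0],46],[[0,0,-10],[0,0,0],46],[[0,0,-25],[0,0,0],46]]'
python3 -m pendant '[[[0,0,-40],[0,0,0],46],[[0,0,-40],[0,0,0],46],[[-30,30,0],[0,0,0],46],[[-30,30,0],[0,0,0],46],[[-30,30,0],[0,0,0],46]]'
python3 -m pendant '[[[-30,30,0],[0,0,0],46],[[0,40,0],[0,0,0],46],[[0,40,0],[0,0,0],46],[[0,0,0],[0,0,0],46],[[0,0,0],[0,0,0],46]]'
cat > chk.py <<'E'
from h import *
from itertools import combinations
from scipy.optimize import least_squares
import sys
p,d=optics.read_camera('top'); C=cloud('top',d); jars(p,d)
L=np.array([ray('top',c,.072)[0][:2] for c,a in lids(p) if abs(c[0]-278)<20 and abs(c[1]-170)<20])
print("top dist",[float(round(1000*np.hypot(*(L[i]-L[j])),1)) for i,j in combinations(range(3),2)])
P=C[abs(C[...,2]-.055)<.006][:,:2]; D=np.hypot(*(P[:,None]-L[None]).transpose(2,0,1))
for k,c in enumerate(L):
    q=(P[(D.argmin(1)==k)&(D[:,k]<.036)]-c)*1000; o=c-L.mean(0)
    a=np.arctan2(o[1],o[0])+np.radians(np.arange(-120,121,2)); h=(q@np.array([np.cos(a),np.sin(a)])).max(0)
    f=lambda v:v[3]*np.cos((a-v[0])%(np.pi/3)-np.pi/6)+v[1]*np.cos(a)+v[2]*np.sin(a)-h
    b=min((least_squares(f,[np.radians(y),0,0,31]) for y in (0,15,30,45)),key=lambda r:r.cost)
    print(c.round(4),"flat yaw",(np.degrees(b.x[0])%60).round(1))
s,_=optics.read_camera('side'); S=np.array([ray('side',c,.072)[0][:2] for c,a in lids(s)])
S=np.array([x for x in S if np.hypot(*(x-L.mean(0)))<.07])
print("side",S.round(4).tolist(),[float(round(1000*np.hypot(*(S[i]-S[j])),1)) for i,j in combinations(range(len(S)),2)])
cv2.imwrite('pics/'+sys.argv[1]+'.png',np.vstack([s[:,:,::-1][80:420],np.clip(p[130:280,:,::-1]*1.2,0,255).astype(np.uint8)]))
E
python3 chk.py f1
```

```text
time_s: 41.3
tool_pos: [0.6638, 0.0058, 0.0434]
tool_rot: [0.0, -0.419, 0.908, -0.0]
ft_force: [-0.8, 1.8, 3.3]
gripper_width: 0.0332
time_s: 41.8
tool_pos: [0.6625, 0.0058, 0.0773]
tool_rot: [-0.001, -0.419, 0.908, 0.001]
ft_force: [-0.2, 0.3, 1.1]
gripper_width: 0.0461
time_s: 42.3
tool_pos: [0.6535, 0.1338, 0.1593]
tool_rot: [0.001, -0.419, 0.908, -0.0]
ft_force: [1.1, -0.2, 0.0]
gripper_width: 0.046
time_s: 42.8
tool_pos: [0.5891, 0.2273, 0.1591]
tool_rot: [0.001, -0.42, 0.908, -0.0]
ft_force: [1.3, -0.0, -0.5]
gripper_width: 0.0457
[268.4 160.3] 145 z 0.0733 lid [0.6649 0.0056] n 258 body [0.661  0.0024] 0.0359 yaw6 19.0 yaw4 50.8
[289.6 165.1] 141 z 0.0728 lid [ 0.6535 -0.0476] n 258 body [ 0.6514 -0.0408] 0.0361 yaw6 18.5 yaw4 9.1
[275.3 180.9] 146 z 0.073 lid [ 0.6122 -0.0122] n 288 body [ 0.6179 -0.0134] 0.0363 yaw6 19.6 yaw4 80.7
[412.2 210.1] 223 z 0.0576 lid [ 0.5461 -0.3573] n 168 body [ 0.5459 -0.3565] 0.0316 yaw6 58.2 yaw4 46.8
[417.7 242.4] 224 z 0.0561 lid [ 0.465  -0.3687] n 171 body [ 0.4644 -0.3678] 0.0314 yaw6 41.2 yaw4 2.2
top dist [54.6, 55.8, 54.4]
[0.6653 0.0056] flat yaw 18.8
[ 0.6537 -0.0477] flat yaw 20.0
[ 0.6124 -0.0122] flat yaw 20.3
side [] []
```

View pics/f1.png

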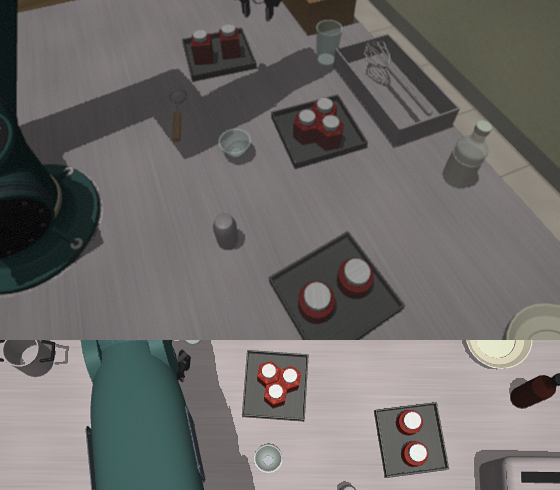

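The final picture shows all seven jars upright in the right pans: the tight hex cluster at about (318,120) in the upper part, two squares at (215,45), two rounds at (337,288). Handing in.

```bash
python3 -c "
from workcell import env
print(env.job_done()); print(env.read_state()['time_s'])"
```

```text
the job is handed in; nothing more can be done
None
the job is handed in; nothing more can be done
```

I put the four loose jars away by their lids: square1, hex1, hex2, then round1, each in its own pan. I then slid hex1 3 mm closer to hex0 to tighten the cluster. The job was handed in at about 43 s of the 96 s allowed; no verdict is reported.

**Last checks (top camera):**
- **Hex spacing:** the lids are 54.6, 55.8 and 54.4 mm apart, against a limit of 60.
- **Hex alignment:** the flats face 18.8°, 20.0° and 20.3°, so they are parallel within 1.5°.
- **Standing:** the last picture shows all seven upright and released in the right pans.

**What failed or disagreed:**
- **Fingertip height:** the cameras showed the tips 20–30 mm above the height the stated tool geometry gives. I set the grasp height from the images and confirmed it by a careful test lift.
- **Side-view distances:** two attempts to confirm the hex spacing from the side camera gave nothing. The first was blocked by the arm, and in the second the lid detector found no matches. That view was only checked by eye.
- **Square pan:** the arm covered it from above in the last top view. Its final check is the side picture, plus top-view positions taken before the last nudge.

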